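# Make up two door-lock kits

### The arm

A 6-joint arm with a two-finger parallel gripper is mounted at the origin on the work surface. World frame = base frame: x ahead of the robot, y to its left, z up, the work surface at z = 0. Lengths are in m, angles in rad, forces in N, time in s.
With the tool pointing down it reaches from about 0.25 to 0.725 m from the base axis. Payload 9.7 kg.
Tool frame: the origin (TCP) lies at the very end of the fingers, on their centre line; the grasp point (between the pads) lies bot.hold_point_z behind it (bot.hold_point_z is the distance from the TCP to the grasp point, in m); z points along the fingers, y is the line along which they close (so a half turn about z gives the same grasp; the last joint's range is limited). The gripper opens to 85 mm and grips with 20 to 120 N. Pads are 22 mm wide; open, the fingers measure 114 mm over their backs; the gripper's body (76 mm by 85 mm) begins 54 mm behind the grasp point. The pads swing forward as they close: fully open they stand 13 mm farther back than shut.
Start: joints at [-1.313, 0.087, 0.176, 1.66, 0, 1.571], TCP at [0.14, -0.532, 0.231] pointing down, gripper open.
Joint ranges: [-3.13, 3.13], [-0.85, 1.81], [-1.15, 1.24], [-2.2, 2.28], [-1.44, 1.52], [-3.14, 3.14]. Speed limits (rad/s): [2.22, 2.22, 2.57, 3.14, 3.14, 3.14].

### API

Orientations are given as a 3x3 rotation matrix whose columns are the frame's x, y, z axes.
In Python, from plant import bot, optics, order, finder gives the robot as it stands. The module is installed in compiled form; this text tells all that it offers.
- The arm moves only by the tool send_rows, never from a script. Its argument "series" is a list of rows, each an object with "slide": the shift along the tool's x, y, z in mm, a list of three; "angular": the turn, a rotation vector about the tool's x, y, z in degrees, a list of three; "fingers": the opening, from -1 (shut) to 1 (fully open). A call has exactly 8 rows; each row is the pose to reach, as a shift and turn from the pose commanded when the call began, along the tool's axes at that moment; what a row does not reach only later rows make up. A row lasts 1/10 s, in which the tool goes at most 50 mm and 8.59 degrees, less where a joint would pass 70% of its speed; a pose out of reach is approached as far as the arm can. A call with a gripper value outside its range is refused whole. The fingers move at their own pace and stop on an object; "newtons" is the grip in N (left out, the last holds). Time passes only in rows, so rows that repeat a pose let the fingers close, or fill a call up. It gives the time, the measured TCP pose, the force, the opening and the grip force at its end, in the units of the state.
- bot.sense(): the state, without advancing time (a new reading comes with each control period).
- optics.camera(name): name is "side" or "top"; returns a dict with "img" (400x640x3 uint8, red, green, blue), "mtx" (3x3 intrinsics, pixels), "xyz" and "attitude" of the camera in the world. Camera axes: x right, y down, z forward; pixel columns grow to the right and rows downward; lengths in m; the calibration is good to about 2 mm. A picture is of the moment at which its call begins. There is no depth.
- order.sign_off(): hands the job in; it is judged then, once.
Trained networks look in the newest picture that a camera, given by its name, has taken for a name from the list of things; names that differ only in an ending like _2 or _b are one class to them, and where a whole thing is asked for, a point or a joint stands for the part that bears it (a point fixed in the world has none). Each returns a list of dicts, best first, with "conf" (0 to 1); they miss things now and then, are a little off and sometimes report something else, mostly with a low value. They report only what shows in the picture. A call takes as long as a camera call. They do not tell look-alikes from the thing itself.
- finder.recognise(camera, target): "uv" ([column, row] in pixels, amid what is visible of it).
The state is a dict: "t": time; "q": joint angles; "joint_velocities": joint speeds; "joint_torque": joint torques, N m; "eef_pos": TCP position; "orientation": TCP orientation; "contact_force": force on the tool from outside, world axes, zero at the start; "moment": the same for the moment, N m; "width": finger opening in m; "grip_force": force on a finger pad.
Only numpy, scipy, OpenCV 4.12 (cv2) and the standard library are available. Lean on these libraries where they do the work, as an engineer would, in place of code of your own. Each camera call takes 0.05 s, during which the arm holds its last target. There are 200 camera calls.

### The job

Make up two door-lock kits from the stock on the bench. The blue tray gets the brass knob in its black-floored compartment, the black latch in its white one and the brass lock cylinder in its red one; the yellow tray gets the steel knob in its black-floored compartment and the orange strike box in its white one. Set every part flat on the floor of its compartment, the same way up as it is now, and leave the black knob and the green latch where they are.

Things in the scene. Friction and masses are not known exactly. Their poses are not given: they have to be found in the camera images.
- tray_blue: blue kit tray, 108 x 268 mm, with a row of three compartments along y: black rubber floor (centre at y = +88 mm), white floor (y = 0), red floor (y = -88 mm). Fixed to the bench; walls 4 mm thick, rim 18 mm and floors 4 mm above the bench; each compartment 84 mm (y) x 100 mm (x) inside. Origin: centre of the underside, y along the row, z up.
- tray_yellow: yellow kit tray, 108 x 180 mm, with a row of two compartments along y: black rubber floor (centre at y = +44 mm), white floor (y = -44 mm). Fixed to the bench; walls 4 mm thick, rim 18 mm and floors 4 mm above the bench; each compartment 84 mm (y) x 100 mm (x) inside. Origin: centre of the underside, y along the row, z up.
- knob_brass: brass door knob standing upright on its round rose: rose 60 mm diameter, 6 mm thick; neck 24 mm diameter; flat-topped round head 50 mm diameter, full width from 29 to 49 mm above the underside; height 55 mm; about 250 g. Origin: centre of the underside, z up; alike all round.
- knob_steel: steel-grey door knob standing upright on its round rose: rose 60 mm diameter, 6 mm thick; neck 24 mm diameter; flat-topped round head 50 mm diameter, full width from 29 to 49 mm above the underside; height 55 mm; about 250 g. Origin: centre of the underside, z up; alike all round.
- knob_black: black door knob standing upright on its round rose: rose 60 mm diameter, 6 mm thick; neck 24 mm diameter; flat-topped round head 50 mm diameter, full width from 29 to 49 mm above the underside; height 55 mm; about 250 g. Origin: centre of the underside, z up; alike all round. Not wanted in any kit; stays where it is.
- latch_black: tubular door latch, black plastic case, steel faceplate and bolt, lying flat, wanted in a kit. 71 mm long, 25 mm high. Along its x: case from -35.5 to +19.5 mm (24 mm wide in y, 25 mm high), faceplate 4 mm thick and 57 mm wide in y, bolt stub 14 mm wide to +35.5 mm. About 150 g. Origin: middle of its length, on the underside; z up.
- latch_green: tubular door latch, green plastic case, steel faceplate and bolt, lying flat, not wanted in any kit; stays where it is. 71 mm long, 25 mm high. Along its x: case from -35.5 to +19.5 mm (24 mm wide in y, 25 mm high), faceplate 4 mm thick and 57 mm wide in y, bolt stub 14 mm wide to +35.5 mm. About 150 g. Origin: middle of its length, on the underside; z up.
- cylinder: brass lock cylinder standing upright on its flange, keyway slot on top: flange 44 mm diameter and 5 mm thick, body 34 mm diameter above it, overall height 36 mm, about 160 g. Origin at the centre of the underside, z up; alike all round for gripping.
- strike: strike with dust box: a steel plate 70 mm (x) by 32 mm (y), 4 mm thick, lying flat, with an orange plastic box 46 mm (x) by 24 mm (y) in its middle, its top 30 mm above the underside; about 100 g. Origin at the centre of the underside, z up.
Not all that is in view belongs to the job. Leave any turquoise look-alike of the knob_steel alone.

How it is judged:
By the outcome, as a careful person would: the job done as asked, in the order asked, and still so for the second after the job is handed in, with the robot touching nothing.
It also fails if it takes over 141 s, if anything falls off the work surface, if the arm or the gripper's body presses on something with over 40 N, if the wrist force passes 120 N, or if a joint passes its speed limit or range.

## Working session

There is one attempt and no reset: what is moved stays moved. The work goes in short steps, Python scripts to look and compute and a tool call to move; the robot and the scene stay as the last step left them, time stands still between calls to the robot, and variables do not carry over. Pictures are saved under pics/ and viewed, at most 14 in all, crops included, and the job is handed in when it is done.

Besides the shell and the picture viewer there is one more tool, called after "Request:" as name(argument=value, ...), one argument or row to a line, values as JSON. send_rows: Moves the arm, as the interface text tells. Its arguments: {"type":"object","properties":{"series":{"type":"array"},"newtons":{"type":"number"}},"required":["series"]}

```bash
mkdir -p pics; ls; python3 - <<'E'
from plant import bot, optics, order, finder
import cv2
s=bot.sense();print({k:(v if not hasattr(v,'round') else v.round(3).tolist()) if not isinstance(v,(int,float)) else v for k,v in s.items()}, bot.hold_point_z)
for n in("top","side"):
    c=optics.camera(n);cv2.imwrite(f"pics/{n}0.png",c["img"][:,:,::-1]);print(n,c["mtx"],c["xyz"],c["attitude"])
    for t in["tray_blue","tray_yellow","knob_brass","knob_steel","knob_black","latch_black","latch_green","cylinder","strike"]:
        print(t,[([round(float(x)) for x in d["uv"]],round(float(d["conf"]),2)) for d in finder.recognise(n,t)[:4]])
E
```

```text
pics
{'t': 0.0, 'q': [-1.313, 0.087, 0.175, 1.66, 0.0, 1.571], 'joint_velocities': [0.001, -0.0, -0.0, -0.0, -0.0, 0.0], 'joint_torque': [-0.001, -52.039, 46.481, 0.016, -0.0, 0.0], 'eef_pos': [0.14, -0.532, 0.231], 'orientation': [[0.967, 0.255, -0.0], [0.255, -0.967, 0.001], [0.0, -0.001, -1.0]], 'contact_force': [0.095, -0.195, 0.116], 'moment': [-0.015, -0.028, -0.002], 'grip_force': 0.0, 'width': 0.08554972248687062} 0.0187
top [[391.48277992   0.         320.14058027]
 [  0.         391.48277992 203.41703248]
 [  0.           0.           1.        ]] [ 0.38776776 -0.00151648  1.13024612] [[-0.01539591 -0.99441697  0.1043928 ]
 [-0.9995726   0.01790197  0.02311161]
 [-0.02485142 -0.10399236 -0.99426757]]
tray_blue [([275, 157], 0.88), ([239, 244], 0.7)]
tray_yellow [([380, 163], 0.92)]
knob_brass [([416, 245], 0.7)]
knob_steel [([189, 259], 0.94), ([180, 227], 0.89), ([196, 157], 0.66), ([191, 197], 0.61)]
knob_black [([238, 246], 0.83)]
latch_black [([327, 228], 0.62), ([190, 195], 0.39)]
latch_green [([375, 224], 0.51), ([240, 246], 0.21)]
cylinder [([282, 226], 0.58)]
strike [([472, 186], 0.56)]
side [[503.82945743   0.         315.21469543]
 [  0.         503.82945743 202.40556247]
 [  0.           0.           1.        ]] [-0.11517887  0.7238268   0.98350394] [[-0.75948455 -0.46244078  0.45752786]
 [-0.65033769  0.52284921 -0.55108038]
 [ 0.01562396 -0.71608465 -0.69783857]]
tray_blue [([234, 225], 0.56)]
tray_yellow [([310, 172], 0.86)]
knob_brass [([399, 184], 0.57)]
knob_steel [([184, 297], 0.81), ([158, 267], 0.77), ([242, 352], 0.7), ([198, 332], 0.58)]
knob_black [([271, 295], 0.97)]
latch_black [([326, 227], 0.53), ([274, 296], 0.43)]
latch_green [([359, 199], 0.63)]
cylinder [([291, 256], 0.65), ([396, 185], 0.55)]
strike [([384, 138], 0.69)]
```

View pics/top0.png

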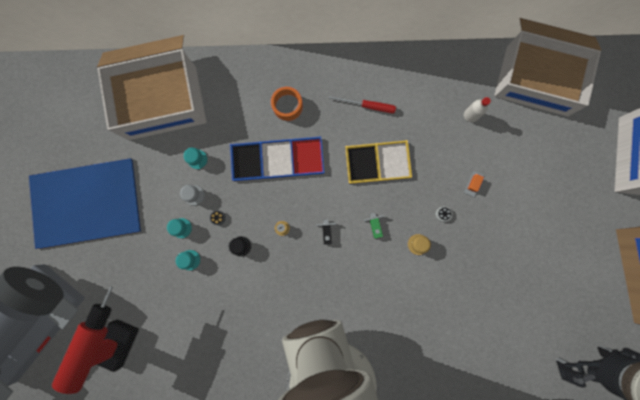

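View pics/side0.png

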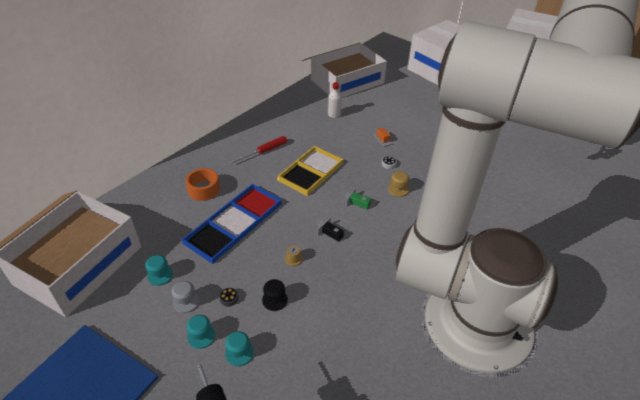

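```bash
python3 - <<'E'
import cv2,numpy as np
a=cv2.imread("pics/top0.png");b=cv2.imread("pics/side0.png")
f=lambda i,x0,y0,w,h,k:cv2.resize(i[y0:y0+h,x0:x0+w],None,fx=k,fy=k,interpolation=cv2.INTER_CUBIC)
L=f(a,165,140,95,140,4);R=f(a,265,165,95,70,4);R2=f(a,350,165,95,70,4)
S=f(b,170,240,100,75,4)
cv2.imwrite("pics/c1.png",np.hstack([L,np.vstack([R,R2])]))
cv2.imwrite("pics/c2.png",np.vstack([np.hstack([f(a,400,165,90,100,3),f(b,370,120,90,100,3)]),np.hstack([f(b,275,180,90,95,3),f(b,160,260,90,95,3)])]))
E
```

```text
(no output)
```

View pics/c1.png

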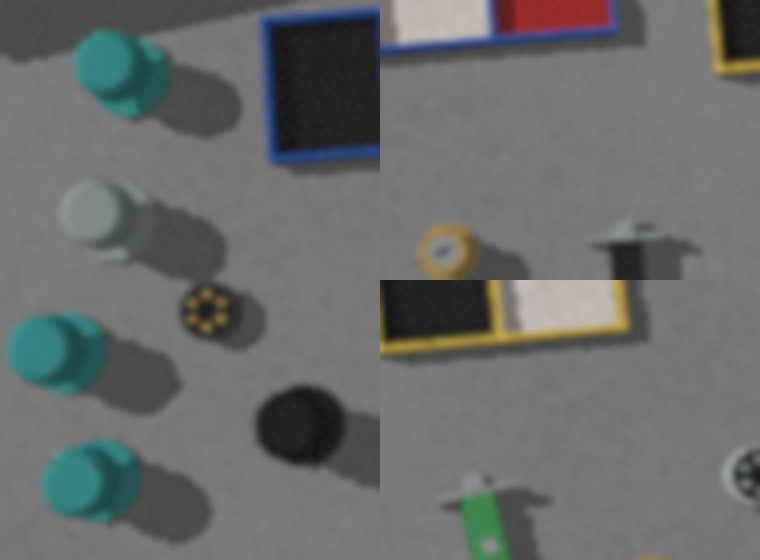

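View pics/c2.png

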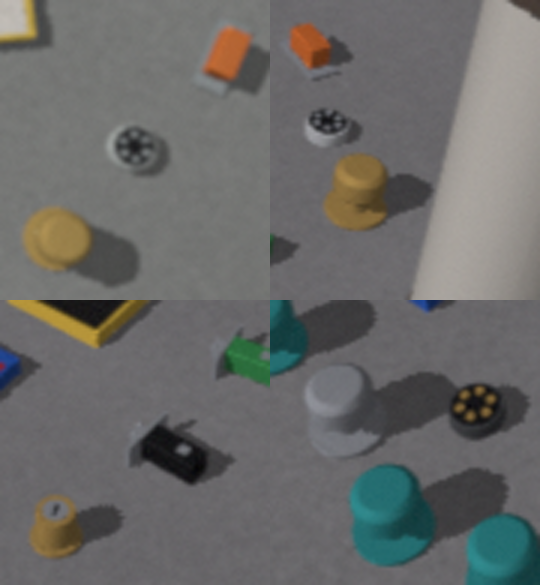

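```bash
cat > h.py <<'E'
import numpy as np,cv2
from scipy.optimize import minimize
from scipy.spatial.transform import Rotation as Ro
K=4
def proj(c,P):
    p=(P-c["xyz"])@c["attitude"]; q=p@c["mtx"].T; return q[:,:2]/q[:,2:]
def ray(c,uv,z):
    d=c["attitude"]@np.linalg.solve(c["mtx"],[uv[0],uv[1],1.]); return c["xyz"]+d*(z-c["xyz"][2])/d[2]
def disc(r,z0,z1):
    a=np.linspace(0,2*np.pi,40,endpoint=False); return np.array([[r*np.cos(t),r*np.sin(t),z] for z in(z0,z1) for t in a])
def box(x0,x1,y0,y1,z0,z1): return np.array([[x,y,z] for x in(x0,x1) for y in(y0,y1) for z in(z0,z1)],float)
KNOB=[disc(30,0,6),disc(12,6,29),disc(25,29,49),disc(21,29,55)]
CYL=[disc(22,0,5),disc(17,0,36)]
LATCH=[box(-35.5,19.5,-12,12,0,25)]
STR=[box(-23,23,-12,12,4,30)]
BLUE=[box(-54,54,-134,134,4,18)];YEL=[box(-54,54,-90,90,4,18)]
def sil(c,parts,p,dz,o,n):
    R=Ro.from_euler('z',p[2]).as_matrix(); m=np.zeros((n[1]*K,n[0]*K),np.uint8)
    for P in parts:
        uv=proj(c,(P/1e3)@R.T+[p[0],p[1],dz])
        h=cv2.convexHull(((uv-o+.5)*K*16-8).astype(np.int32)); cv2.fillPoly(m,[h],255,shift=4)
    return m
def mask(c,f,uv,n,hull=False):
    o=np.clip(np.array(uv)-np.array(n)//2,0,[639-n[0],399-n[1]]).astype(int)
    im=cv2.resize(c["img"][o[1]:o[1]+n[1],o[0]:o[0]+n[0]],None,fx=K,fy=K,interpolation=cv2.INTER_CUBIC)
    m=f(cv2.cvtColor(im,cv2.COLOR_RGB2HSV).astype(int)).astype(np.uint8)
    m=cv2.morphologyEx(m,cv2.MORPH_OPEN,np.ones((5,5)))
    k,l,s,ce=cv2.connectedComponentsWithStats(m)
    b=min((i for i in range(1,k) if s[i,4]>150),key=lambda i:np.hypot(*(ce[i]/K+o-uv))-s[i,4]/400)
    m=(l==b).astype(np.uint8)*255
    if hull: m=cv2.fillPoly(m,[cv2.convexHull(np.argwhere(m)[:,::-1].astype(np.int32))],255)
    return o,m
def fit(views,parts,p0,dz=0.):
    def cost(p):
        s=0
        for c,o,m in views:
            g=sil(c,parts,p,dz,o,(m.shape[1]//K,m.shape[0]//K))
            s+=1-(g&m).astype(bool).sum()/max(1,(g|m).astype(bool).sum())
        return s/len(views)
    p0=np.array(p0,float)
    r=minimize(cost,p0,method="Nelder-Mead",options=dict(initial_simplex=np.vstack([p0,p0+[.012,0,0],p0+[0,.012,0],p0+[0,0,.25]]),xatol=1e-4,fatol=1e-5))
    return r.x,r.fun
E
cat > m.py <<'E'
from h import *
import pickle
from plant import optics
C={n:optics.camera(n) for n in("top","side")}
pickle.dump(C,open("c0.pkl","wb"))
brass=lambda h:(h[...,0]>10)&(h[...,0]<32)&(h[...,1]>75)&(h[...,2]>70)
dark=lambda h:(h[...,2]<52)
orange=lambda h:(h[...,0]<14)&(h[...,1]>140)
steel=lambda h:(h[...,2]>118)&(h[...,1]<45)
blue=lambda h:(h[...,0]>100)&(h[...,0]<125)&(h[...,1]>110)
yel=lambda h:(h[...,0]>15)&(h[...,0]<32)&(h[...,1]>110)
J=dict(knob_brass=(brass,KNOB,(416,245),(399,184),(50,50),0,False,.05),
 latch_black=(dark,LATCH,(327,238),(330,231),(44,44),np.pi*0,False,.02),
 cylinder=(brass,CYL,(282,228),(293,257),(44,44),0,True,.03),
 knob_steel=(steel,KNOB,(191,195),(183,297),(56,56),0,True,.05),
 strike=(orange,STR,(477,183),(384,135),(44,44),0.5,False,.02),
 tray_blue=(blue,BLUE,(277,159),(234,223),(130,110),0.05,True,.0),
 tray_yellow=(yel,YEL,(379,162),(312,171),(90,80),0.05,True,.0))
for k,(f,P,u,v,n,y,hu,z) in J.items():
    V=[(C[c],*mask(C[c],f,uv,n,hu)) for c,uv in(("top",u),("side",v))]
    p0=ray(C["top"],u,z)
    b=[fit([w],P,[p0[0],p0[1],y]) for w in V]; r,e=fit(V,P,[p0[0],p0[1],y])
    print(k,r.round(4),round(e,3),[(x.round(4).tolist(),round(q,3)) for x,q in b])
E
python3 m.py
```

```text
knob_brass [ 0.3854 -0.2508  0.1127] 0.067 [([0.3846, -0.2515, 0.0816], np.float64(0.064)), ([0.3863, -0.2518, 0.0794], np.float64(0.065))]
latch_black [0.4254 0.0089 0.0568] 0.512 [([0.4101, 0.0058, 0.0807], np.float64(0.882)), ([0.4253, 0.009, 0.0531], np.float64(0.14))]
cylinder [0.4383 0.1375 0.1833] 0.071 [([0.4378, 0.1362, 0.1508], np.float64(0.063)), ([0.4394, 0.1371, 0.1069], np.float64(0.054))]
knob_steel [0.5443 0.3971 0.2556] 0.553 [([0.4992, 0.4399, -0.6475], np.float64(0.848)), ([0.5445, 0.3974, 0.2491], np.float64(0.255))]
strike [ 0.555  -0.4175 -0.5332] 0.214 [([0.5542, -0.4184, -0.548], np.float64(0.223)), ([0.5579, -0.4192, 0.4976], np.float64(0.315))]
tray_blue [0.6393 0.1505 0.064 ] 0.027 [([0.6394, 0.1499, 0.0613], np.float64(0.011)), ([0.6403, 0.1524, 0.0705], np.float64(0.035))]
tray_yellow [ 0.624  -0.1443  0.0799] 0.031 [([0.6238, -0.1453, 0.0753], np.float64(0.01)), ([0.6254, -0.1428, 0.0797], np.float64(0.043))]
```

```bash
cat > m2.py <<'E'
from h import *
import pickle
C=pickle.load(open("c0.pkl","rb"))
for c in C: 
    im=cv2.cvtColor(C[c]["img"],cv2.COLOR_RGB2HSV)
    print(c,[np.median(im[v:v+6,u:u+6].reshape(-1,3),0) for u,v in ([(350,220),(325,236),(186,190),(476,182)] if c=="top" else [(320,260),(331,232),(180,290),(382,132)])])
steel=lambda t:lambda h:(h[...,2]>t)&(h[...,1]<60)
J=dict(
 latch_black=([lambda h:(h[...,2]<55)]*2,LATCH,(327,239),(330,231),(30,30),0,True,.02),
 knob_steel=([steel(126),steel(112)],KNOB,(191,195),(183,297),(56,56),0,True,.05),
 strike=([lambda h:((h[...,0]<16)|(h[...,0]>174))&(h[...,1]>120)]*2,STR,(477,183),(384,135),(44,44),-0.5,False,.02))
out=[]
for k,(f,P,u,v,n,y,hu,z) in J.items():
    V=[(C[c],*mask(C[c],g,uv,n,hu)) for g,c,uv in zip(f,("top","side"),(u,v))]
    p0=ray(C["top"],u,z)
    b=[fit([w],P,[p0[0],p0[1],y]) for w in V]; r,e=fit(V,P,[p0[0],p0[1],y])
    print(k,r.round(4),round(e,3),[(x.round(4).tolist(),round(q,3)) for x,q in b])
    for c,o,m in V:
        im=cv2.resize(c["img"][o[1]:o[1]+n[1],o[0]:o[0]+n[0],::-1],None,fx=K,fy=K,interpolation=cv2.INTER_CUBIC)
        for M,col in((m,(0,0,255)),(sil(c,P,r,0,o,n),(0,255,0))):
            cv2.drawContours(im,cv2.findContours(M,0,2)[0],-1,col,1)
        out.append(cv2.resize(im,(250,250)))
cv2.imwrite("pics/f1.png",np.vstack([np.hstack(out[::2]),np.hstack(out[1::2])]))
E
python3 m2.py
```

```text
top [array([ 45. ,   4. , 121.5]), array([95. , 10. , 83.5]), array([ 95.,  10., 135.]), array([ 11. , 179. , 176.5])]
side [array([140.,   7., 105.]), array([124. ,  28.5,  23. ]), array([115. ,  15. , 122.5]), array([ 11. , 195. , 162.5])]
latch_black [0.425  0.0082 0.094 ] 0.447 [([0.4072, 0.006, 0.1134], np.float64(0.852)), ([0.4251, 0.0083, 0.1147], np.float64(0.04))]
knob_steel [0.5419 0.3993 0.1515] 0.388 [([0.5416, 0.3988, 0.2439], np.float64(0.578)), ([0.5433, 0.3987, 0.1417], np.float64(0.196))]
strike [ 0.5565 -0.419  -0.4631] 0.156 [([0.5581, -0.42, -0.4679], np.float64(0.164)), ([0.559, -0.419, -0.5413], np.float64(0.119))]
```

View pics/f1.png

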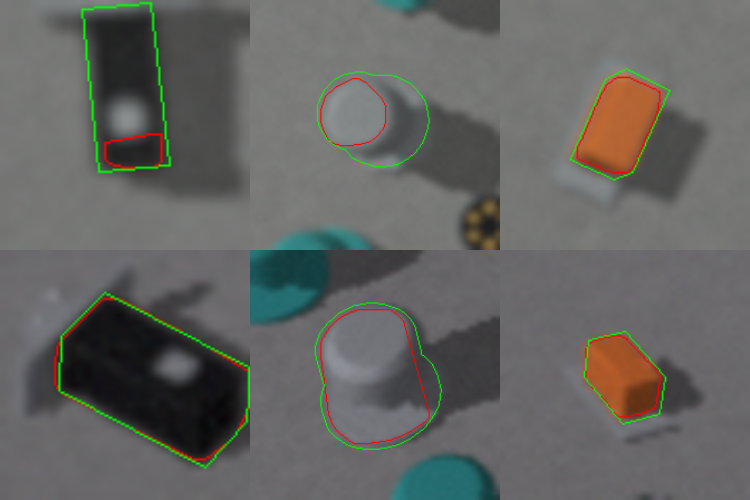

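```bash
cat > d.py <<'E'
# usage: d.py x,y,z,yawdeg [...]  (mm, tool x-axis yaw) -> slide/angular from the present pose
import sys,numpy as np
from plant import bot
from scipy.spatial.transform import Rotation as Ro
s=bot.sense();R=np.array(s["orientation"]);p=np.array(s["eef_pos"])*1e3
print("t",round(s["t"],1),"p",p.round(1),"yaw",np.degrees(np.arctan2(R[1,0],R[0,0])).round(1),"w",round(s["width"]*1e3,1),"grip",s["grip_force"],"F",np.round(s["contact_force"],1))
for a in sys.argv[1:]:
    v=np.array(list(map(float,a.split(","))))
    T=Ro.from_euler('z',v[3],degrees=True).as_matrix()@np.diag([1,-1,-1.])
    print(a,"slide",(R.T@(v[:3]-p)).round(1).tolist(),"ang",np.degrees(Ro.from_matrix(R.T@T).as_rotvec()).round(1).tolist())
E
python3 d.py 385,-251.5,120,4 385,-251.5,18,4
python3 - <<'E'
from h import *;import pickle
C=pickle.load(open("c0.pkl","rb"))["top"]
for uv in [(196,157),(180,228),(188,260),(217,217),(445,214)]: print(uv,ray(C,uv,.035).round(3)[:2])
E
```

```text
t 1.1 p [ 140.2 -531.8  231.3] yaw 14.8 w 85.8 grip 0.0 F [-0.1  0.4 -0.5]
385,-251.5,120,4 slide [308.2, -208.6, 111.3] ang [0.0, 0.0, 10.8]
385,-251.5,18,4 slide [308.2, -208.7, 213.3] ang [0.0, 0.0, 10.8]
(196, 157) [0.643 0.378]
(180, 228) [0.44 0.42]
(188, 260) [0.35  0.396]
(217, 217) [0.469 0.316]
(445, 214) [ 0.467 -0.323]
```

Request:
send_rows(
  series=[
    {"slide":[39,-26,14],"angular":[0,0,1.4],"fingers":1},
    {"slide":[77,-52,28],"angular":[0,0,2.7],"fingers":1},
    {"slide":[116,-78,42],"angular":[0,0,4],"fingers":1},
    {"slide":[154,-104,56],"angular":[0,0,5.4],"fingers":1},
    {"slide":[193,-130,70],"angular":[0,0,6.8],"fingers":1},
    {"slide":[231,-156,84],"angular":[0,0,8.1],"fingers":1},
    {"slide":[270,-182,98],"angular":[0,0,9.5],"fingers":1},
    {"slide":[308,-208.6,111],"angular":[0,0,10.8],"fingers":1},
  ],
  newtons=40,
)

```text
t: 1.9
eef_pos: [0.3858, -0.25, 0.1199]
orientation: [[0.998, 0.068, 0.001], [0.068, -0.998, -0.0], [0.001, 0.0, -1.0]]
contact_force: [1.2, -0.7, 0.3]
width: 0.0853
grip_force: 0.0
```

```bash
python3 d.py 385,-251.5,120,4 385,-251.5,18,4
```

```text
t 1.9 p [ 385.8 -250.   119.9] yaw 3.9 w 85.3 grip 0.0 F [ 1.2 -0.7  0.3]
385,-251.5,120,4 slide [-0.9, 1.5, -0.1] ang [0.0, -0.0, -0.1]
385,-251.5,18,4 slide [-1.0, 1.4, 101.9] ang [0.0, -0.0, -0.1]
```

Request:
send_rows(
  series=[
    {"slide":[0,0,25],"angular":[0,0,0],"fingers":1},
    {"slide":[0,0,50],"angular":[0,0,0],"fingers":1},
    {"slide":[0,0,75],"angular":[0,0,0],"fingers":1},
    {"slide":[0,0,95],"angular":[0,0,0],"fingers":1},
    {"slide":[0,0,102],"angular":[0,0,0],"fingers":1},
    {"slide":[0,0,102],"angular":[0,0,0],"fingers":1},
    {"slide":[0,0,102],"angular":[0,0,0],"fingers":-0.5},
    {"slide":[0,0,102],"angular":[0,0,0],"fingers":-0.5},
  ],
)

```text
t: 2.7
eef_pos: [0.3855, -0.2521, 0.0195]
orientation: [[0.998, 0.069, 0.002], [0.069, -0.998, -0.001], [0.001, 0.001, -1.0]]
contact_force: [0.0, -0.1, 0.4]
width: 0.0591
grip_force: 0.0
```

Request:
send_rows(
  series=[
    {"slide":[0,0,0],"angular":[0,0,0],"fingers":-0.5},
    {"slide":[0,0,0],"angular":[0,0,0],"fingers":-0.5},
    {"slide":[0,0,0],"angular":[0,0,0],"fingers":-0.5},
    {"slide":[0,0,0],"angular":[0,0,0],"fingers":-0.5},
    {"slide":[0,0,0],"angular":[0,0,0],"fingers":-0.5},
    {"slide":[0,0,0],"angular":[0,0,0],"fingers":-0.5},
    {"slide":[0,0,0],"angular":[0,0,0],"fingers":-0.5},
    {"slide":[0,0,0],"angular":[0,0,0],"fingers":-0.5},
  ],
)

```text
t: 3.5
eef_pos: [0.3855, -0.2518, 0.0197]
orientation: [[0.998, 0.069, 0.002], [0.069, -0.998, -0.001], [0.002, 0.001, -1.0]]
contact_force: [-1.4, 2.3, 6.1]
width: 0.0481
grip_force: 41.0
```

```bash
python3 d.py 385,-251.5,120,4 634,238,120,3.6 634,238,23,3.6
```

```text
t 3.5 p [ 385.5 -251.8   19.7] yaw 4.0 w 48.1 grip 40.98126625089208 F [-1.4  2.3  6.1]
385,-251.5,120,4 slide [-0.3, -0.3, -100.3] ang [0.0, -0.1, -0.0]
634,238,120,3.6 slide [282.1, -471.3, -100.2] ang [0.0, -0.1, 0.4]
634,238,23,3.6 slide [281.9, -471.4, -3.2] ang [0.0, -0.1, 0.4]
```

Request:
send_rows(
  series=[
    {"slide":[0,0,-8],"angular":[0,0,0],"fingers":-0.5},
    {"slide":[0,0,-20],"angular":[0,0,0],"fingers":-0.5},
    {"slide":[0,0,-38],"angular":[0,0,0],"fingers":-0.5},
    {"slide":[0,0,-58],"angular":[0,0,0],"fingers":-0.5},
    {"slide":[0,0,-78],"angular":[0,0,0],"fingers":-0.5},
    {"slide":[0,0,-92],"angular":[0,0,0],"fingers":-0.5},
    {"slide":[0,0,-100],"angular":[0,0,0],"fingers":-0.5},
    {"slide":[0,0,-100],"angular":[0,0,0],"fingers":-0.5},
  ],
)

```text
t: 4.3
eef_pos: [0.3853, -0.2519, 0.1193]
orientation: [[0.998, 0.069, 0.001], [0.069, -0.998, -0.001], [0.001, 0.001, -1.0]]
contact_force: [0.5, 0.3, -3.5]
width: 0.0486
grip_force: 42.2
```

Request:
send_rows(
  series=[
    {"slide":[10,-17,0],"angular":[0,0,0],"fingers":-0.5},
    {"slide":[26,-44,0],"angular":[0,0,0],"fingers":-0.5},
    {"slide":[46,-77,0],"angular":[0,0,0],"fingers":-0.5},
    {"slide":[66,-110,0],"angular":[0,0,0],"fingers":-0.5},
    {"slide":[86,-144,0],"angular":[0,0,0],"fingers":-0.5},
    {"slide":[106,-177,0],"angular":[0,0,0],"fingers":-0.5},
    {"slide":[126,-211,0],"angular":[0,0,0],"fingers":-0.5},
    {"slide":[141,-236,0],"angular":[0,0,0],"fingers":-0.5},
  ],
)

```text
t: 5.1
eef_pos: [0.5094, -0.0043, 0.1171]
orientation: [[0.998, 0.07, -0.001], [0.07, -0.998, 0.0], [-0.001, -0.0, -1.0]]
contact_force: [0.7, -1.1, -2.6]
width: 0.0484
grip_force: 42.3
```

Request:
send_rows(
  series=[
    {"slide":[18,-30,0],"angular":[0,0,0],"fingers":-0.5},
    {"slide":[38,-64,0],"angular":[0,0,0],"fingers":-0.5},
    {"slide":[58,-97,0],"angular":[0,0,0],"fingers":-0.5},
    {"slide":[78,-131,0],"angular":[0,0,0],"fingers":-0.5},
    {"slide":[98,-164,0],"angular":[0,0,0],"fingers":-0.5},
    {"slide":[118,-198,0],"angular":[0,0,0],"fingers":-0.5},
    {"slide":[134,-224,0],"angular":[0,0,0.4],"fingers":-0.5},
    {"slide":[141,-235,0],"angular":[0,0,0.4],"fingers":-0.5},
  ],
)

```text
t: 5.9
eef_pos: [0.6338, 0.104, 0.1166]
orientation: [[0.989, 0.147, -0.009], [0.147, -0.988, 0.035], [-0.004, -0.035, -0.999]]
contact_force: [-0.5, -0.4, -3.4]
width: 0.0483
grip_force: 42.3
```

```bash
python3 - <<'E'
from plant import optics
import cv2,numpy as np
o=[]
for n,(x,y) in dict(top=(190,80),side=(120,110)).items():
    c=optics.camera(n);o.append(cv2.resize(c["img"][y:y+180,x:x+180,::-1],None,fx=2.2,fy=2.2))
cv2.imwrite("pics/p1.png",np.hstack(o))
E
python3 d.py 634,238,120,3.6 634,238,24,3.6
```

```text
t 6.0 p [633.9 104.  116.4] yaw 8.5 w 48.4 grip 42.31198238034267 F [-0.9  0.1 -4. ]
634,238,120,3.6 slide [19.9, -132.6, 1.0] ang [-2.0, 0.3, 4.9]
634,238,24,3.6 slide [20.2, -129.2, 96.9] ang [-2.0, 0.3, 4.9]
```

View pics/p1.png

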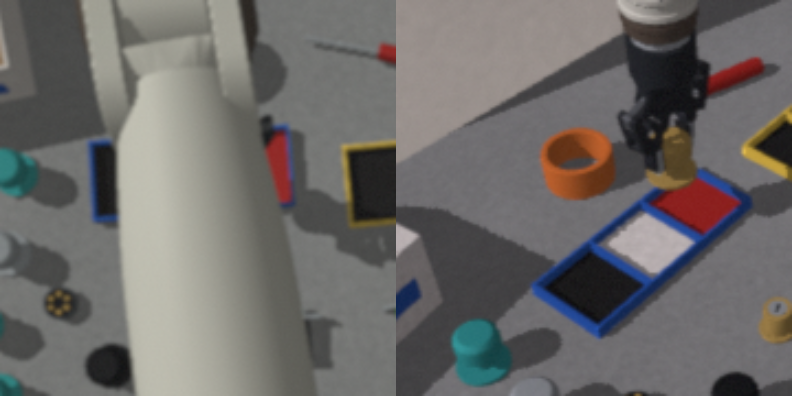

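```bash
python3 -c "
from plant import bot
s=bot.sense();print(s['q'],s['joint_velocities'])"
```

```text
[0.14685528 0.29971697 0.19967609 1.47445378 0.03540893 3.14057033] [-0.0040194  -0.03160011 -0.03132863  0.01219837 -0.00135841  0.00043266]
```

Request:
send_rows(
  series=[
    {"slide":[0,0,0],"angular":[0,0,-5],"fingers":-0.5},
    {"slide":[0,0,0],"angular":[0,0,-10],"fingers":-0.5},
    {"slide":[0,0,0],"angular":[0,0,-15],"fingers":-0.5},
    {"slide":[0,0,0],"angular":[0,0,-20],"fingers":-0.5},
    {"slide":[0,0,0],"angular":[0,0,-24],"fingers":-0.5},
    {"slide":[0,0,0],"angular":[0,0,-24],"fingers":-0.5},
    {"slide":[0,0,0],"angular":[0,0,-24],"fingers":-0.5},
    {"slide":[0,0,0],"angular":[0,0,-24],"fingers":-0.5},
  ],
)

```text
t: 6.8
eef_pos: [0.6333, 0.1037, 0.1181]
orientation: [[0.845, 0.535, -0.007], [0.535, -0.844, 0.035], [0.013, -0.033, -0.999]]
contact_force: [-1.4, -0.0, -2.5]
width: 0.0486
grip_force: 42.3
```

```bash
python3 d.py 634,238,120,30 634,238,24,30
```

```text
t 6.8 p [633.3 103.7 118.1] yaw 32.3 w 48.6 grip 42.30859242787119 F [-1.4 -0.  -2.5]
634,238,120,30 slide [72.5, -113.1, 2.7] ang [-1.9, -0.7, 2.4]
634,238,24,30 slide [71.3, -109.9, 98.7] ang [-1.9, -0.7, 2.4]
```

Request:
send_rows(
  series=[
    {"slide":[10,-15,0],"angular":[-0.3,-0.1,0.4],"fingers":-0.5},
    {"slide":[24,-37,1],"angular":[-0.8,-0.3,1],"fingers":-0.5},
    {"slide":[40,-62,1.5],"angular":[-1.2,-0.5,1.5],"fingers":-0.5},
    {"slide":[56,-87,2],"angular":[-1.6,-0.6,2],"fingers":-0.5},
    {"slide":[68,-106,2.5],"angular":[-1.9,-0.7,2.4],"fingers":-0.5},
    {"slide":[72.5,-113,2.7],"angular":[-1.9,-0.7,2.4],"fingers":-0.5},
    {"slide":[72.5,-113,2.7],"angular":[-1.9,-0.7,2.4],"fingers":-0.5},
    {"slide":[72.5,-113,2.7],"angular":[-1.9,-0.7,2.4],"fingers":-0.5},
  ],
)

```text
t: 7.6
eef_pos: [0.6341, 0.2373, 0.1202]
orientation: [[0.866, 0.5, -0.0], [0.5, -0.866, -0.0], [-0.0, 0.0, -1.0]]
contact_force: [0.1, -0.2, -3.0]
width: 0.0484
grip_force: 42.3
```

```bash
python3 d.py 634,238,120,30 634,238,24,30
```

```text
t 7.6 p [634.1 237.3 120.2] yaw 30.0 w 48.4 grip 42.3280159762362 F [ 0.1 -0.2 -3. ]
634,238,120,30 slide [0.3, -0.6, 0.2] ang [0.0, 0.0, 0.0]
634,238,24,30 slide [0.3, -0.6, 96.2] ang [0.0, 0.0, 0.0]
```

Request:
send_rows(
  series=[
    {"slide":[0,0,18],"angular":[0,0,0],"fingers":-0.5},
    {"slide":[0,0,40],"angular":[0,0,0],"fingers":-0.5},
    {"slide":[0,0,60],"angular":[0,0,0],"fingers":-0.5},
    {"slide":[0,0,76],"angular":[0,0,0],"fingers":-0.5},
    {"slide":[0,0,87],"angular":[0,0,0],"fingers":-0.5},
    {"slide":[0,0,93],"angular":[0,0,0],"fingers":-0.5},
    {"slide":[0,0,95.5],"angular":[0,0,0],"fingers":-0.5},
    {"slide":[0,0,96.5],"angular":[0,0,0],"fingers":-0.5},
  ],
)

```text
t: 8.4
eef_pos: [0.6344, 0.2381, 0.0242]
orientation: [[0.866, 0.501, 0.001], [0.501, -0.866, 0.0], [0.001, 0.0, -1.0]]
contact_force: [-0.2, 0.6, -3.4]
width: 0.0483
grip_force: 42.3
```

```bash
python3 d.py
```

```text
t 8.4 p [634.4 238.1  24.2] yaw 30.0 w 48.3 grip 42.310531682451256 F [-0.2  0.6 -3.4]
```

Request:
send_rows(
  series=[
    {"slide":[0,0,0.7],"angular":[0,0,0],"fingers":-0.5},
    {"slide":[0,0,1.2],"angular":[0,0,0],"fingers":-0.5},
    {"slide":[0,0,1.2],"angular":[0,0,0],"fingers":-0.5},
    {"slide":[0,0,1.2],"angular":[0,0,0],"fingers":0.4},
    {"slide":[0,0,1.2],"angular":[0,0,0],"fingers":0.7},
    {"slide":[0,0,1.2],"angular":[0,0,0],"fingers":1},
    {"slide":[0,0,1.2],"angular":[0,0,0],"fingers":1},
    {"slide":[0,0,1.2],"angular":[0,0,0],"fingers":1},
  ],
)

```text
t: 9.2
eef_pos: [0.6341, 0.238, 0.0225]
orientation: [[0.866, 0.501, -0.0], [0.501, -0.866, 0.0], [0.0, -0.0, -1.0]]
contact_force: [0.1, -0.5, 0.2]
width: 0.0855
grip_force: 0.0
```

Request:
send_rows(
  series=[
    {"slide":[0,0,0],"angular":[0,0,0],"fingers":1},
    {"slide":[0,0,-10],"angular":[0,0,0],"fingers":1},
    {"slide":[0,0,-30],"angular":[0,0,0],"fingers":1},
    {"slide":[0,0,-55],"angular":[0,0,0],"fingers":1},
    {"slide":[0,0,-80],"angular":[0,0,0],"fingers":1},
    {"slide":[0,0,-105],"angular":[0,0,0],"fingers":1},
    {"slide":[0,0,-120],"angular":[0,0,0],"fingers":1},
    {"slide":[0,0,-120],"angular":[0,0,0],"fingers":1},
  ],
)

```text
t: 10.0
eef_pos: [0.6352, 0.2384, 0.1462]
orientation: [[0.866, 0.501, 0.005], [0.501, -0.866, 0.002], [0.005, 0.001, -1.0]]
contact_force: [-0.7, 0.2, 1.0]
width: 0.0851
grip_force: 0.0
```

```bash
python3 d.py 421,8,143,185.2 421,8,120,185.2
```

```text
t 10.0 p [635.2 238.4 146.2] yaw 30.1 w 85.1 grip 0.0 F [-0.7  0.2  1. ]
421,8,143,185.2 slide [-300.8, 92.2, 1.8] ang [0.4, -0.0, -155.1]
421,8,120,185.2 slide [-300.9, 92.2, 24.8] ang [0.4, -0.0, -155.1]
```

Request:
send_rows(
  series=[
    {"slide":[-38,11.5,0],"angular":[0,0,-6.5],"fingers":1},
    {"slide":[-75,23,0],"angular":[0,0,-13],"fingers":1},
    {"slide":[-113,34.5,0],"angular":[0,0,-19.5],"fingers":1},
    {"slide":[-150,46,0],"angular":[0,0,-26],"fingers":1},
    {"slide":[-188,57.5,0],"angular":[0,0,-32.5],"fingers":1},
    {"slide":[-226,69,0],"angular":[0,0,-39],"fingers":1},
    {"slide":[-263,80.5,0],"angular":[0,0,-45.5],"fingers":1},
    {"slide":[-301,92,0],"angular":[0,0,-52],"fingers":1},
  ],
)

```text
t: 10.8
eef_pos: [0.4181, 0.0068, 0.1417]
orientation: [[0.133, 0.991, -0.001], [0.991, -0.133, 0.0], [-0.0, -0.001, -1.0]]
contact_force: [0.1, -0.2, -0.2]
width: 0.0852
grip_force: 0.0
```

Request:
send_rows(
  series=[
    {"slide":[0,0,0],"angular":[0,0,-6.5],"fingers":1},
    {"slide":[0,0,0],"angular":[0,0,-13],"fingers":1},
    {"slide":[0,0,0],"angular":[0,0,-19.5],"fingers":1},
    {"slide":[0,0,0],"angular":[0,0,-26],"fingers":1},
    {"slide":[0,0,0],"angular":[0,0,-32.5],"fingers":1},
    {"slide":[0,0,0],"angular":[0,0,-39],"fingers":1},
    {"slide":[0,0,0],"angular":[0,0,-45.5],"fingers":1},
    {"slide":[0,0,0],"angular":[0,0,-52],"fingers":1},
  ],
)

```text
t: 11.6
eef_pos: [0.4193, 0.0076, 0.1418]
orientation: [[-0.699, 0.715, -0.001], [0.715, 0.699, 0.0], [0.001, -0.0, -1.0]]
contact_force: [0.5, 0.2, 0.6]
width: 0.0854
grip_force: 0.0
```

Request:
send_rows(
  series=[
    {"slide":[0,0,0],"angular":[0,0,-6.5],"fingers":1},
    {"slide":[0,0,0],"angular":[0,0,-13],"fingers":1},
    {"slide":[0,0,0],"angular":[0,0,-19.5],"fingers":1},
    {"slide":[0,0,0],"angular":[0,0,-26],"fingers":1},
    {"slide":[0,0,0],"angular":[0,0,-32.5],"fingers":1},
    {"slide":[0,0,0],"angular":[0,0,-39],"fingers":1},
    {"slide":[0,0,0],"angular":[0,0,-45.5],"fingers":1},
    {"slide":[0,0,0],"angular":[0,0,-51],"fingers":1},
  ],
)

```text
t: 12.4
eef_pos: [0.4193, 0.0076, 0.1418]
orientation: [[-0.996, -0.093, -0.001], [-0.093, 0.996, 0.0], [0.001, 0.0, -1.0]]
contact_force: [-0.1, -0.0, -0.3]
width: 0.0852
grip_force: 0.0
```

```bash
python3 d.py 421,8.3,50,185.8 421,8.3,4,185.8; python3 - <<'E'
from plant import optics,bot
import cv2,numpy as np
from h import *
o=[]
for n,(x,y) in dict(top=(200,110),side=(180,130)).items():
    c=optics.camera(n);o.append(cv2.resize(c["img"][y:y+150,x:x+150,::-1],None,fx=2.6,fy=2.6))
    if n=="side":
        V=(c,*mask(c,lambda h:(h[...,2]<45),(330,231),(30,30),True))
        print(fit([V],LATCH,[.425,.008,.1]))
        V=(c,*mask(c,lambda h:(h[...,0]>10)&(h[...,0]<32)&(h[...,1]>75)&(h[...,2]>70),np.array(proj(c,np.array([[.634,.238,.03]]))[0]),(50,50)))
        print(fit([V],KNOB,[.634,.238,.1],.004))
cv2.imwrite("pics/p2.png",np.hstack(o))
E
```

```text
t 12.4 p [419.3   7.6 141.8] yaw -174.7 w 85.2 grip 0.0 F [-0.1 -0.  -0.3]
421,8.3,50,185.8 slide [-1.9, 0.5, 91.8] ang [0.0, -0.0, -0.5]
421,8.3,4,185.8 slide [-1.9, 0.5, 137.8] ang [0.0, -0.0, -0.5]
(array([0.42589978, 0.00861389, 0.02471891]), np.float64(0.09705002137665664))
(array([0.63714296, 0.23867073, 0.14294334]), np.float64(0.07738224441067942))
```

View pics/p2.png

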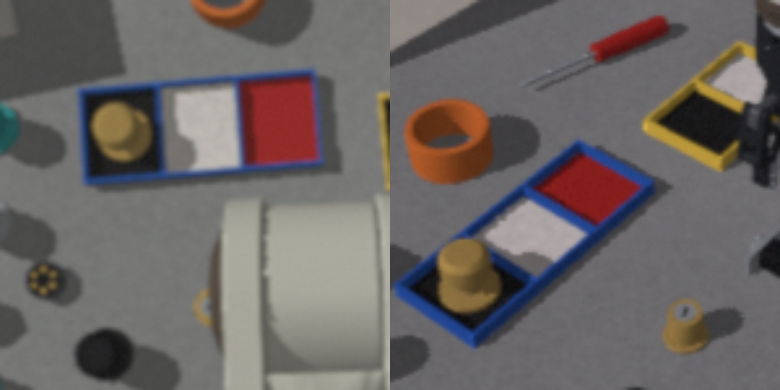

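Request:
send_rows(
  series=[
    {"slide":[-1.9,0.5,20],"angular":[0,0,-0.5],"fingers":1},
    {"slide":[-1.9,0.5,50],"angular":[0,0,-0.5],"fingers":1},
    {"slide":[-1.9,0.5,80],"angular":[0,0,-0.5],"fingers":1},
    {"slide":[-1.9,0.5,105],"angular":[0,0,-0.5],"fingers":1},
    {"slide":[-1.9,0.5,122],"angular":[0,0,-0.5],"fingers":1},
    {"slide":[-1.9,0.5,132],"angular":[0,0,-0.5],"fingers":1},
    {"slide":[-1.9,0.5,137],"angular":[0,0,-0.5],"fingers":1},
    {"slide":[-1.9,0.5,137],"angular":[0,0,-0.5],"fingers":1},
  ],
)

```text
t: 13.3
eef_pos: [0.4213, 0.0083, 0.0054]
orientation: [[-0.995, -0.096, -0.0], [-0.096, 0.995, 0.0], [0.0, 0.0, -1.0]]
contact_force: [-0.6, 0.5, -0.5]
width: 0.0857
grip_force: 0.0
```

Request:
send_rows(
  series=[
    {"slide":[0,0,0],"angular":[0,0,0],"fingers":0.2},
    {"slide":[0,0,0],"angular":[0,0,0],"fingers":-0.2},
    {"slide":[0,0,0],"angular":[0,0,0],"fingers":-0.4},
    {"slide":[0,0,0],"angular":[0,0,0],"fingers":-0.6},
    {"slide":[0,0,0],"angular":[0,0,0],"fingers":-0.9},
    {"slide":[0,0,0],"angular":[0,0,0],"fingers":-0.9},
    {"slide":[0,0,0],"angular":[0,0,0],"fingers":-0.9},
    {"slide":[0,0,0],"angular":[0,0,0],"fingers":-0.9},
  ],
)

```text
t: 14.1
eef_pos: [0.4219, 0.0084, 0.0061]
orientation: [[-0.995, -0.097, 0.001], [-0.097, 0.995, 0.0], [-0.001, 0.0, -1.0]]
contact_force: [-1.4, -0.4, 6.9]
width: 0.0231
grip_force: 40.5
```

```bash
python3 d.py
```

```text
t 14.1 p [421.9   8.4   6.1] yaw -174.4 w 23.1 grip 40.53030252456665 F [-1.4 -0.4  6.9]
```

Request:
send_rows(
  series=[
    {"slide":[0,0,-8],"angular":[0,0,0],"fingers":-0.9},
    {"slide":[0,0,-20],"angular":[0,0,0],"fingers":-0.9},
    {"slide":[0,0,-38],"angular":[0,0,0],"fingers":-0.9},
    {"slide":[0,0,-58],"angular":[0,0,0],"fingers":-0.9},
    {"slide":[0,0,-78],"angular":[0,0,0],"fingers":-0.9},
    {"slide":[0,0,-92],"angular":[0,0,0],"fingers":-0.9},
    {"slide":[0,0,-100],"angular":[0,0,0],"fingers":-0.9},
    {"slide":[0,0,-100],"angular":[0,0,0],"fingers":-0.9},
  ],
)

```text
t: 14.9
eef_pos: [0.4219, 0.0083, 0.1065]
orientation: [[-0.995, -0.097, 0.001], [-0.097, 0.995, 0.0], [-0.002, 0.0, -1.0]]
contact_force: [-0.2, -0.8, -1.5]
width: 0.023
grip_force: 39.6
```

```bash
python3 d.py 636,149.8,100,183.6
```

```text
t 14.9 p [421.9   8.3 106.5] yaw -174.4 w 23.0 grip 39.602524638175964 F [-0.2 -0.8 -1.5]
636,149.8,100,183.6 slide [-226.7, 120.1, 6.8] ang [0.0, 0.1, 2.0]
```

Request:
send_rows(
  series=[
    {"slide":[-18,10,0],"angular":[0,0,0],"fingers":-0.9},
    {"slide":[-54,29,0],"angular":[0,0,0.4],"fingers":-0.9},
    {"slide":[-95,50,0],"angular":[0,0,0.8],"fingers":-0.9},
    {"slide":[-136,72,1],"angular":[0,0,1.2],"fingers":-0.9},
    {"slide":[-175,93,3],"angular":[0,0,1.6],"fingers":-0.9},
    {"slide":[-208,110,5],"angular":[0,0,1.9],"fingers":-0.9},
    {"slide":[-226.7,120,6],"angular":[0,0,2],"fingers":-0.9},
    {"slide":[-226.7,120,6],"angular":[0,0,2],"fingers":-0.9},
  ],
)

```text
t: 15.7
eef_pos: [0.6363, 0.151, 0.0967]
orientation: [[-0.998, -0.063, -0.003], [-0.063, 0.998, -0.0], [0.003, -0.0, -1.0]]
contact_force: [-0.2, -0.9, -2.4]
width: 0.023
grip_force: 39.6
```

```bash
python3 d.py 636,149.8,10,183.6
```

```text
t 15.7 p [636.3 151.   96.7] yaw -176.4 w 23.0 grip 39.59842085838318 F [-0.2 -0.9 -2.4]
636,149.8,10,183.6 slide [0.2, -1.2, 86.7] ang [-0.0, -0.2, 0.0]
```

Request:
send_rows(
  series=[
    {"slide":[0,-0.5,12],"angular":[0,0,0],"fingers":-0.9},
    {"slide":[0,-0.5,32],"angular":[0,0,0],"fingers":-0.9},
    {"slide":[0,-0.5,50],"angular":[0,0,0],"fingers":-0.9},
    {"slide":[0,-0.5,66],"angular":[0,0,0],"fingers":-0.9},
    {"slide":[0,-0.5,77],"angular":[0,0,0],"fingers":-0.9},
    {"slide":[0,-0.5,83],"angular":[0,0,0],"fingers":-0.9},
    {"slide":[0,-0.5,85],"angular":[0,0,0],"fingers":-0.9},
    {"slide":[0,-0.5,85],"angular":[0,0,0],"fingers":-0.9},
  ],
)

```text
t: 16.5
eef_pos: [0.6357, 0.1491, 0.0149]
orientation: [[-0.998, -0.062, 0.0], [-0.062, 0.998, 0.0], [-0.0, 0.0, -1.0]]
contact_force: [-0.6, -0.2, -1.8]
width: 0.0232
grip_force: 39.6
```

```bash
python3 d.py 636,149.8,10,183.6
```

```text
t 16.5 p [635.7 149.1  14.9] yaw -176.5 w 23.2 grip 39.61895406246185 F [-0.6 -0.2 -1.8]
636,149.8,10,183.6 slide [-0.4, 0.6, 4.9] ang [0.0, 0.0, -0.1]
```

Request:
send_rows(
  series=[
    {"slide":[0,0.5,2],"angular":[0,0,0],"fingers":-0.9},
    {"slide":[0,0.5,4],"angular":[0,0,0],"fingers":-0.9},
    {"slide":[0,0.5,5],"angular":[0,0,0],"fingers":-0.9},
    {"slide":[0,0.5,5.4],"angular":[0,0,0],"fingers":-0.9},
    {"slide":[0,0.5,5.4],"angular":[0,0,0],"fingers":-0.9},
    {"slide":[0,0.5,5.4],"angular":[0,0,0],"fingers":-0.9},
    {"slide":[0,0.5,5.4],"angular":[0,0,0],"fingers":-0.3},
    {"slide":[0,0.5,5.4],"angular":[0,0,0],"fingers":-0.05},
  ],
)

```text
t: 17.3
eef_pos: [0.6357, 0.1497, 0.0092]
orientation: [[-0.998, -0.062, 0.0], [-0.062, 0.998, 0.0], [-0.0, 0.0, -1.0]]
contact_force: [-0.0, -0.7, -0.1]
width: 0.04
grip_force: 0.0
```

Request:
send_rows(
  series=[
    {"slide":[0,0,0],"angular":[0,0,0],"fingers":-0.05},
    {"slide":[0,0,0],"angular":[0,0,0],"fingers":-0.05},
    {"slide":[0,0,-5],"angular":[0,0,0],"fingers":-0.05},
    {"slide":[0,0,-20],"angular":[0,0,0],"fingers":-0.05},
    {"slide":[0,0,-45],"angular":[0,0,0],"fingers":-0.05},
    {"slide":[0,0,-75],"angular":[0,0,0],"fingers":0.5},
    {"slide":[0,0,-100],"angular":[0,0,0],"fingers":1},
    {"slide":[0,0,-110],"angular":[0,0,0],"fingers":1},
  ],
)

```text
t: 18.1
eef_pos: [0.6367, 0.1499, 0.1236]
orientation: [[-0.998, -0.062, 0.005], [-0.062, 0.998, 0.001], [-0.005, 0.001, -1.0]]
contact_force: [0.2, 0.2, 1.1]
width: 0.0818
grip_force: 0.0
```

```bash
python3 d.py 438.5,137,110,190 438.5,137,11,190
```

```text
t 18.1 p [636.7 149.9 123.6] yaw -176.4 w 81.8 grip 0.0 F [0.2 0.2 1.1]
438.5,137,110,190 slide [198.7, -0.7, 12.6] ang [0.0, 0.3, -6.4]
438.5,137,11,190 slide [199.2, -0.8, 111.6] ang [0.0, 0.3, -6.4]
```

Request:
send_rows(
  series=[
    {"slide":[15,0,0],"angular":[0,0,0],"fingers":1},
    {"slide":[50,0,3],"angular":[0,0,0],"fingers":1},
    {"slide":[90,0,6],"angular":[0,0,0],"fingers":1},
    {"slide":[130,0,10],"angular":[0,0,0],"fingers":1},
    {"slide":[165,-0.5,12],"angular":[0,0,0],"fingers":1},
    {"slide":[190,-0.7,12],"angular":[0,0,0],"fingers":1},
    {"slide":[199,-0.7,12],"angular":[0,0,0],"fingers":1},
    {"slide":[199,-0.7,12],"angular":[0,0,0],"fingers":1},
  ],
)

```text
t: 18.9
eef_pos: [0.4367, 0.1367, 0.1077]
orientation: [[-0.998, -0.062, 0.001], [-0.062, 0.998, 0.0], [-0.001, 0.0, -1.0]]
contact_force: [0.7, 0.2, 0.5]
width: 0.0852
grip_force: 0.0
```

```bash
python3 d.py 438.5,137,11,183.6; python3 - <<'E'
from plant import optics
import cv2,numpy as np
from h import *
c=optics.camera("side")
cv2.imwrite("pics/p3.png",cv2.resize(c["img"][160:290,160:320,::-1],None,fx=3,fy=3))
V=(c,*mask(c,lambda h:(h[...,2]<52),proj(c,np.array([[.63,.15,.02]]))[0],(26,26),True))
print(fit([V],LATCH,[.6395,.15,.06],.004))
V=(c,*mask(c,lambda h:(h[...,0]>10)&(h[...,0]<32)&(h[...,1]>75)&(h[...,2]>70),(293,257),(44,44),True))
print(fit([V],CYL,[.4385,.137,.06]))
E
```

```text
t 18.9 p [436.7 136.7 107.7] yaw -176.4 w 85.2 grip 0.0 F [0.7 0.2 0.5]
438.5,137,11,183.6 slide [-1.7, 0.1, 96.7] ang [0.0, 0.1, -0.0]
(array([ 0.64181969,  0.148833  , -0.02764402]), np.float64(0.10637807966843194))
(array([0.43939968, 0.13746985, 0.02876171]), np.float64(0.05380069288771139))
```

View pics/p3.png

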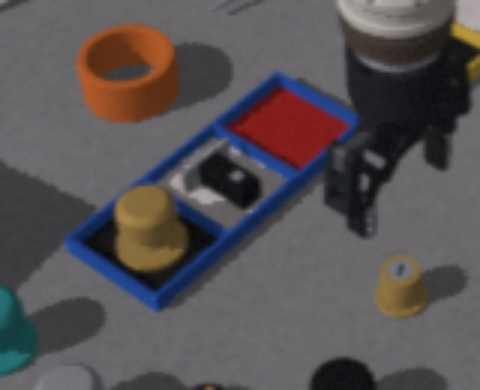

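Request:
send_rows(
  series=[
    {"slide":[-1.7,0.1,15],"angular":[0,0,0],"fingers":1},
    {"slide":[-1.7,0.1,38],"angular":[0,0,0],"fingers":1},
    {"slide":[-1.7,0.1,60],"angular":[0,0,0],"fingers":1},
    {"slide":[-1.7,0.1,78],"angular":[0,0,0],"fingers":1},
    {"slide":[-1.7,0.1,90],"angular":[0,0,0],"fingers":1},
    {"slide":[-1.7,0.1,95],"angular":[0,0,0],"fingers":1},
    {"slide":[-1.7,0.1,97],"angular":[0,0,0],"fingers":1},
    {"slide":[-1.7,0.1,97],"angular":[0,0,0],"fingers":1},
  ],
)

```text
t: 19.75
eef_pos: [0.439, 0.1369, 0.0104]
orientation: [[-0.998, -0.062, 0.0], [-0.062, 0.998, 0.0], [-0.0, 0.0, -1.0]]
contact_force: [0.8, 0.3, 0.2]
width: 0.0853
grip_force: 0.0
```

Request:
send_rows(
  series=[
    {"slide":[0,0,0],"angular":[0,0,0],"fingers":0.4},
    {"slide":[0,0,0],"angular":[0,0,0],"fingers":0.1},
    {"slide":[0,0,0],"angular":[0,0,0],"fingers":-0.2},
    {"slide":[0,0,0],"angular":[0,0,0],"fingers":-0.7},
    {"slide":[0,0,0],"angular":[0,0,0],"fingers":-0.7},
    {"slide":[0,0,0],"angular":[0,0,0],"fingers":-0.7},
    {"slide":[0,0,0],"angular":[0,0,0],"fingers":-0.7},
    {"slide":[0,0,0],"angular":[0,0,0],"fingers":-0.7},
  ],
)

```text
t: 20.55
eef_pos: [0.4389, 0.1371, 0.0108]
orientation: [[-0.998, -0.062, 0.001], [-0.062, 0.998, 0.001], [-0.001, 0.001, -1.0]]
contact_force: [-1.8, -0.8, 6.0]
width: 0.0329
grip_force: 39.7
```

```bash
python3 d.py
```

```text
t 20.6 p [438.9 137.1  10.8] yaw -176.4 w 32.9 grip 39.715792536735535 F [-1.8 -0.8  6. ]
```

Request:
send_rows(
  series=[
    {"slide":[0,0,-8],"angular":[0,0,0],"fingers":-0.7},
    {"slide":[0,0,-20],"angular":[0,0,0],"fingers":-0.7},
    {"slide":[0,0,-38],"angular":[0,0,0],"fingers":-0.7},
    {"slide":[0,0,-58],"angular":[0,0,0],"fingers":-0.7},
    {"slide":[0,0,-78],"angular":[0,0,0],"fingers":-0.7},
    {"slide":[0,0,-87],"angular":[0,0,0],"fingers":-0.7},
    {"slide":[0,0,-90],"angular":[0,0,0],"fingers":-0.7},
    {"slide":[0,0,-90],"angular":[0,0,0],"fingers":-0.7},
  ],
)

```text
t: 21.35
eef_pos: [0.4386, 0.1368, 0.1001]
orientation: [[-0.998, -0.062, 0.0], [-0.062, 0.998, 0.0], [-0.0, 0.0, -1.0]]
contact_force: [-0.6, 0.5, -2.7]
width: 0.0326
grip_force: 39.9
```

Request:
send_rows(
  series=[
    {"slide":[-16,-7,0],"angular":[0,0,0],"fingers":-0.7},
    {"slide":[-48,-21,0],"angular":[0,0,0],"fingers":-0.7},
    {"slide":[-85,-37,0],"angular":[0,0,0],"fingers":-0.7},
    {"slide":[-122,-53,0],"angular":[0,0,0],"fingers":-0.7},
    {"slide":[-157,-68,0],"angular":[0,0,0],"fingers":-0.7},
    {"slide":[-186,-81,0],"angular":[0,0,0],"fingers":-0.7},
    {"slide":[-201,-87.5,0],"angular":[0,0,0],"fingers":-0.7},
    {"slide":[-201,-87.5,0],"angular":[0,0,0],"fingers":-0.7},
  ],
)

```text
t: 22.15
eef_pos: [0.6454, 0.061, 0.0978]
orientation: [[-0.998, -0.061, -0.003], [-0.061, 0.998, -0.0], [0.003, -0.0, -1.0]]
contact_force: [1.5, 0.3, -2.2]
width: 0.0328
grip_force: 40.0
```

```bash
python3 d.py 645,62.2,15,183.6
```

```text
t 22.1 p [645.4  61.   97.8] yaw -176.5 w 32.8 grip 39.95097041130066 F [ 1.5  0.3 -2.2]
645,62.2,15,183.6 slide [0.1, 1.2, 82.8] ang [-0.0, -0.1, -0.1]
```

Request:
send_rows(
  series=[
    {"slide":[0,0.5,12],"angular":[0,0,0],"fingers":-0.7},
    {"slide":[0,0.5,32],"angular":[0,0,0],"fingers":-0.7},
    {"slide":[0,0.5,50],"angular":[0,0,0],"fingers":-0.7},
    {"slide":[0,0.5,65],"angular":[0,0,0],"fingers":-0.7},
    {"slide":[0,0.5,75],"angular":[0,0,0],"fingers":-0.7},
    {"slide":[0,0.5,80],"angular":[0,0,0],"fingers":-0.7},
    {"slide":[0,0.5,82],"angular":[0,0,0],"fingers":-0.7},
    {"slide":[0,0.5,82],"angular":[0,0,0],"fingers":-0.7},
  ],
)

```text
t: 22.95
eef_pos: [0.6448, 0.0625, 0.0185]
orientation: [[-0.998, -0.062, 0.001], [-0.062, 0.998, 0.0], [-0.001, 0.0, -1.0]]
contact_force: [-0.5, -0.4, -1.5]
width: 0.0331
grip_force: 40.0
```

```bash
python3 d.py 645,62.2,14.5,183.6
```

```text
t 22.9 p [644.8  62.5  18.5] yaw -176.4 w 33.1 grip 39.95104908943176 F [-0.5 -0.4 -1.5]
645,62.2,14.5,183.6 slide [-0.2, -0.4, 4.0] ang [0.0, 0.0, -0.0]
```

Lower, release part-way (stays inside the walls), and rise.

Request:
send_rows(
  series=[
    {"slide":[0,0,1.5],"angular":[0,0,0],"fingers":-0.7},
    {"slide":[0,0,3],"angular":[0,0,0],"fingers":-0.7},
    {"slide":[0,0,4],"angular":[0,0,0],"fingers":-0.7},
    {"slide":[0,0,4.3],"angular":[0,0,0],"fingers":-0.7},
    {"slide":[0,0,4.3],"angular":[0,0,0],"fingers":-0.7},
    {"slide":[0,0,4.3],"angular":[0,0,0],"fingers":-0.7},
    {"slide":[0,0,4.3],"angular":[0,0,0],"fingers":-0.1},
    {"slide":[0,0,4.3],"angular":[0,0,0],"fingers":0.1},
  ],
)

```text
t: 23.75
eef_pos: [0.6447, 0.0625, 0.0139]
orientation: [[-0.998, -0.062, 0.0], [-0.062, 0.998, 0.0], [-0.0, 0.0, -1.0]]
contact_force: [-0.5, 0.0, 0.3]
width: 0.0468
grip_force: 0.0
```

Request:
send_rows(
  series=[
    {"slide":[0,0,0],"angular":[0,0,0],"fingers":0.1},
    {"slide":[0,0,0],"angular":[0,0,0],"fingers":0.1},
    {"slide":[0,0,-5],"angular":[0,0,0],"fingers":0.1},
    {"slide":[0,0,-20],"angular":[0,0,0],"fingers":0.1},
    {"slide":[0,0,-45],"angular":[0,0,0],"fingers":0.1},
    {"slide":[0,0,-75],"angular":[0,0,0],"fingers":0.5},
    {"slide":[0,0,-105],"angular":[0,0,0],"fingers":1},
    {"slide":[0,0,-130],"angular":[0,0,0],"fingers":1},
  ],
)

```text
t: 24.55
eef_pos: [0.6449, 0.0625, 0.1473]
orientation: [[-0.998, -0.062, 0.003], [-0.062, 0.998, 0.0], [-0.003, 0.0, -1.0]]
contact_force: [0.2, 0.7, 0.1]
width: 0.0851
grip_force: 0.0
```

```bash
python3 d.py 542.5,399,140,190 ; python3 - <<'E'
from h import *
from plant import optics
c=optics.camera("side")
for k,v in dict(a=(158,267),b=(200,332)).items():
    V=(c,*mask(c,lambda h:(h[...,0]>80)&(h[...,0]<100)&(h[...,1]>110),v,(56,56)))
    p0=ray(c,v,.03); print(fit([V],KNOB,[p0[0],p0[1],0]))
E
```

```text
t 24.6 p [644.9  62.5 147.3] yaw -176.4 w 85.1 grip 0.0 F [0.2 0.7 0.1]
542.5,399,140,190 slide [81.4, 342.2, 7.2] ang [0.0, 0.1, -6.4]
(array([0.64848361, 0.38862824, 0.10152137]), np.float64(0.0745050201745332))
(array([ 0.44449471,  0.43163093, -0.01005545]), np.float64(0.08647502356267667))
```

Request:
send_rows(
  series=[
    {"slide":[8,32,0],"angular":[0,0,2],"fingers":1},
    {"slide":[19,78,0],"angular":[0,0,4],"fingers":1},
    {"slide":[30,126,0],"angular":[0,0,6],"fingers":1},
    {"slide":[41,174,0],"angular":[0,0,8],"fingers":1},
    {"slide":[52,222,0],"angular":[0,0,10],"fingers":1},
    {"slide":[63,268,0],"angular":[0,0,12],"fingers":1},
    {"slide":[74,312,3],"angular":[0,0,14],"fingers":1},
    {"slide":[81.4,342,7],"angular":[0,0,15.6],"fingers":1},
  ],
)

```text
t: 25.4
eef_pos: [0.541, 0.4017, 0.1383]
orientation: [[-0.978, 0.208, 0.001], [0.208, 0.978, 0.001], [-0.001, 0.002, -1.0]]
contact_force: [1.1, -0.7, 0.3]
width: 0.0855
grip_force: 0.0
```

```bash
python3 d.py 542.5,399,19,168; python3 - <<'E'
from plant import optics
import cv2,numpy as np
o=[]
for n,(x,y) in dict(top=(150,110),side=(130,180)).items():
    c=optics.camera(n);o.append(cv2.resize(c["img"][y:y+180,x:x+180,::-1],None,fx=2.2,fy=2.2))
cv2.imwrite("pics/p4.png",np.hstack(o))
E
```

```text
t 25.4 p [541.  401.7 138.3] yaw 168.0 w 85.5 grip 0.0 F [ 1.1 -0.7  0.3]
542.5,399,19,168 slide [-1.9, -2.5, 119.3] ang [0.1, 0.1, -0.0]
```

View pics/p4.png

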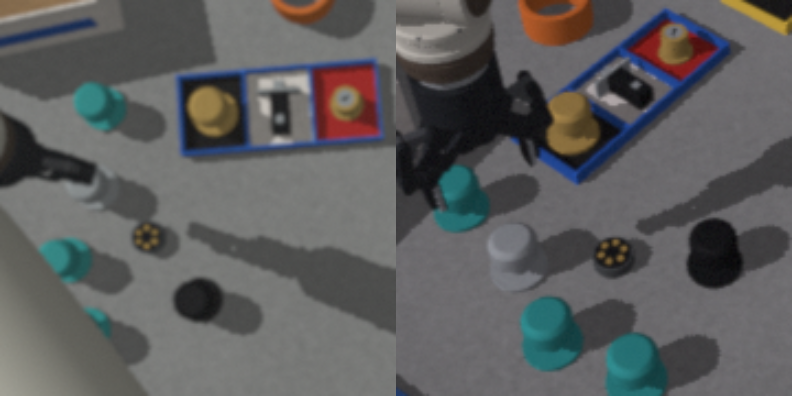

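Request:
send_rows(
  series=[
    {"slide":[0,0,5],"angular":[0,0,0],"fingers":1},
    {"slide":[0,0,10],"angular":[0,0,0],"fingers":1},
    {"slide":[0,0,20],"angular":[0,0,0],"fingers":1},
    {"slide":[0,0,30],"angular":[0,0,0],"fingers":1},
    {"slide":[0,0,40],"angular":[0,0,0],"fingers":1},
    {"slide":[0,0,45],"angular":[0,0,0],"fingers":1},
    {"slide":[0,0,45],"angular":[0,0,0],"fingers":1},
    {"slide":[0,0,45],"angular":[0,0,0],"fingers":1},
  ],
)

```text
t: 26.3
eef_pos: [0.5422, 0.3987, 0.092]
orientation: [[-0.978, 0.209, 0.0], [0.209, 0.978, 0.0], [-0.0, 0.0, -1.0]]
contact_force: [-0.2, 0.1, -0.1]
width: 0.0858
grip_force: 0.0
```

```bash
python3 d.py 542.5,399,19,168
```

```text
t 26.3 p [542.2 398.7  92. ] yaw 168.0 w 85.8 grip 0.0 F [-0.2  0.1 -0.1]
542.5,399,19,168 slide [-0.2, 0.3, 73.0] ang [0.0, 0.0, -0.0]
```

Request:
send_rows(
  series=[
    {"slide":[0,0,15],"angular":[0,0,0],"fingers":1},
    {"slide":[0,0,35],"angular":[0,0,0],"fingers":1},
    {"slide":[0,0,52],"angular":[0,0,0],"fingers":1},
    {"slide":[0,0,65],"angular":[0,0,0],"fingers":1},
    {"slide":[0,0,71],"angular":[0,0,0],"fingers":1},
    {"slide":[0,0,73],"angular":[0,0,0],"fingers":1},
    {"slide":[0,0,73],"angular":[0,0,0],"fingers":1},
    {"slide":[0,0,73],"angular":[0,0,0],"fingers":0.6},
  ],
)

```text
t: 27.1
eef_pos: [0.5426, 0.3991, 0.0198]
orientation: [[-0.978, 0.209, 0.001], [0.209, 0.978, 0.001], [-0.001, 0.001, -1.0]]
contact_force: [0.6, 0.1, 0.2]
width: 0.0731
grip_force: 0.0
```

Request:
send_rows(
  series=[
    {"slide":[0,0,0],"angular":[0,0,0],"fingers":0.4},
    {"slide":[0,0,0],"angular":[0,0,0],"fingers":0.2},
    {"slide":[0,0,0],"angular":[0,0,0],"fingers":0},
    {"slide":[0,0,0],"angular":[0,0,0],"fingers":-0.5},
    {"slide":[0,0,0],"angular":[0,0,0],"fingers":-0.5},
    {"slide":[0,0,0],"angular":[0,0,0],"fingers":-0.5},
    {"slide":[0,0,0],"angular":[0,0,0],"fingers":-0.5},
    {"slide":[0,0,0],"angular":[0,0,0],"fingers":-0.5},
  ],
)

```text
t: 27.9
eef_pos: [0.5425, 0.3988, 0.0198]
orientation: [[-0.978, 0.209, 0.001], [0.209, 0.978, 0.001], [-0.001, 0.001, -1.0]]
contact_force: [-1.2, -1.8, 5.1]
width: 0.0483
grip_force: 41.7
```

Request:
send_rows(
  series=[
    {"slide":[0,0,-8],"angular":[0,0,0],"fingers":-0.5},
    {"slide":[0,0,-20],"angular":[0,0,0],"fingers":-0.5},
    {"slide":[0,0,-38],"angular":[0,0,0],"fingers":-0.5},
    {"slide":[0,0,-58],"angular":[0,0,0],"fingers":-0.5},
    {"slide":[0,0,-80],"angular":[0,0,0],"fingers":-0.5},
    {"slide":[0,0,-97],"angular":[0,0,0],"fingers":-0.5},
    {"slide":[0,0,-105],"angular":[0,0,0],"fingers":-0.5},
    {"slide":[0,0,-105],"angular":[0,0,0],"fingers":-0.5},
  ],
)

```text
t: 28.7
eef_pos: [0.5427, 0.3992, 0.1256]
orientation: [[-0.978, 0.209, 0.002], [0.209, 0.978, 0.002], [-0.002, 0.002, -1.0]]
contact_force: [0.1, -0.0, -2.5]
width: 0.0483
grip_force: 41.8
```

```bash
python3 d.py 620.6,-100.6,124,184.4
```

```text
t 28.7 p [542.7 399.2 125.6] yaw 168.0 w 48.3 grip 41.833005618536845 F [ 0.1 -0.  -2.5]
620.6,-100.6,124,184.4 slide [-180.5, -472.6, 0.9] ang [0.1, 0.1, -16.4]
```

Request:
send_rows(
  series=[
    {"slide":[-6,-16,0],"angular":[0,0,0],"fingers":-0.5},
    {"slide":[-16,-42,0],"angular":[0,0,0],"fingers":-0.5},
    {"slide":[-28,-74,0],"angular":[0,0,0],"fingers":-0.5},
    {"slide":[-41,-106,0],"angular":[0,0,0],"fingers":-0.5},
    {"slide":[-53,-138,0],"angular":[0,0,0],"fingers":-0.5},
    {"slide":[-65,-170,0],"angular":[0,0,0],"fingers":-0.5},
    {"slide":[-78,-203,0],"angular":[0,0,0],"fingers":-0.5},
    {"slide":[-90,-236,0],"angular":[0,0,0],"fingers":-0.5},
  ],
)

```text
t: 29.5
eef_pos: [0.5803, 0.1469, 0.1226]
orientation: [[-0.978, 0.209, -0.002], [0.209, 0.978, -0.0], [0.001, -0.001, -1.0]]
contact_force: [0.2, 0.1, -2.2]
width: 0.0488
grip_force: 41.9
```

Request:
send_rows(
  series=[
    {"slide":[-12,-33,0],"angular":[0,0,-2],"fingers":-0.5},
    {"slide":[-26,-68,0],"angular":[0,0,-5],"fingers":-0.5},
    {"slide":[-41,-107,0],"angular":[0,0,-8],"fingers":-0.5},
    {"slide":[-56,-146,0],"angular":[0,0,-11],"fingers":-0.5},
    {"slide":[-70,-183,0],"angular":[0,0,-14],"fingers":-0.5},
    {"slide":[-82,-214,0],"angular":[0,0,-16],"fingers":-0.5},
    {"slide":[-90,-236,0],"angular":[0,0,-16.4],"fingers":-0.5},
    {"slide":[-90,-236,0],"angular":[0,0,-16.4],"fingers":-0.5},
  ],
)

```text
t: 30.3
eef_pos: [0.6188, -0.1039, 0.1223]
orientation: [[-0.997, -0.072, -0.002], [-0.072, 0.997, -0.0], [0.002, -0.0, -1.0]]
contact_force: [-0.4, 0.6, -2.0]
width: 0.0484
grip_force: 41.9
```

```bash
python3 d.py 620.6,-100.6,26,184.4
```

```text
t 30.3 p [ 618.8 -103.9  122.3] yaw -175.8 w 48.4 grip 41.93862417479977 F [-0.4  0.6 -2. ]
620.6,-100.6,26,184.4 slide [-2.3, 3.2, 96.3] ang [-0.0, -0.1, -0.2]
```

Request:
send_rows(
  series=[
    {"slide":[-0.8,0.8,12],"angular":[0,0,0],"fingers":-0.5},
    {"slide":[-0.8,0.8,32],"angular":[0,0,0],"fingers":-0.5},
    {"slide":[-0.8,0.8,52],"angular":[0,0,0],"fingers":-0.5},
    {"slide":[-0.8,0.8,70],"angular":[0,0,0],"fingers":-0.5},
    {"slide":[-0.8,0.8,84],"angular":[0,0,0],"fingers":-0.5},
    {"slide":[-0.8,0.8,91],"angular":[0,0,0],"fingers":-0.5},
    {"slide":[-0.8,0.8,94],"angular":[0,0,0],"fingers":-0.5},
    {"slide":[-0.8,0.8,94],"angular":[0,0,0],"fingers":-0.5},
  ],
)

```text
t: 31.1
eef_pos: [0.6205, -0.0993, 0.0298]
orientation: [[-0.997, -0.076, 0.0], [-0.076, 0.997, 0.0], [-0.0, 0.0, -1.0]]
contact_force: [-0.3, -0.3, -1.5]
width: 0.0484
grip_force: 41.9
```

```bash
python3 d.py 620.6,-100.6,23.5,184.4
```

```text
t 31.1 p [620.5 -99.3  29.8] yaw -175.6 w 48.4 grip 41.941903377883136 F [-0.3 -0.3 -1.5]
620.6,-100.6,23.5,184.4 slide [-0.0, -1.3, 6.3] ang [0.0, 0.0, -0.0]
```

Request:
send_rows(
  series=[
    {"slide":[0,-1.3,2],"angular":[0,0,0],"fingers":-0.5},
    {"slide":[0,-1.3,4],"angular":[0,0,0],"fingers":-0.5},
    {"slide":[0,-1.3,5.5],"angular":[0,0,0],"fingers":-0.5},
    {"slide":[0,-1.3,6.5],"angular":[0,0,0],"fingers":-0.5},
    {"slide":[0,-1.3,6.5],"angular":[0,0,0],"fingers":-0.5},
    {"slide":[0,-1.3,6.5],"angular":[0,0,0],"fingers":-0.5},
    {"slide":[0,-1.3,6.5],"angular":[0,0,0],"fingers":0.4},
    {"slide":[0,-1.3,6.5],"angular":[0,0,0],"fingers":0.7},
  ],
)

```text
t: 31.9
eef_pos: [0.6207, -0.1008, 0.0233]
orientation: [[-0.997, -0.076, 0.0], [-0.076, 0.997, 0.0], [-0.0, 0.0, -1.0]]
contact_force: [-0.3, -0.0, 0.5]
width: 0.0717
grip_force: 0.0
```

Request:
send_rows(
  series=[
    {"slide":[0,0,0],"angular":[0,0,0],"fingers":1},
    {"slide":[0,0,0],"angular":[0,0,0],"fingers":1},
    {"slide":[0,0,-10],"angular":[0,0,0],"fingers":1},
    {"slide":[0,0,-30],"angular":[0,0,0],"fingers":1},
    {"slide":[0,0,-55],"angular":[0,0,0],"fingers":1},
    {"slide":[0,0,-80],"angular":[0,0,0],"fingers":1},
    {"slide":[0,0,-97],"angular":[0,0,0],"fingers":1},
    {"slide":[0,0,-105],"angular":[0,0,0],"fingers":1},
  ],
)

```text
t: 32.7
eef_pos: [0.6213, -0.101, 0.1312]
orientation: [[-0.997, -0.076, 0.003], [-0.076, 0.997, -0.0], [-0.003, -0.001, -1.0]]
contact_force: [1.8, -0.2, -0.4]
width: 0.0854
grip_force: 0.0
```

```bash
python3 d.py 556.5,-419,120,152.5; python3 - <<'E'
from h import *
from plant import optics
c=optics.camera("side")
V=(c,*mask(c,lambda h:((h[...,0]<16)|(h[...,0]>174))&(h[...,1]>100),(384,135),(40,40)))
for y in(-.3,-.5,-.7): print(fit([V],STR,[.5565,-.419,y]))
o=[cv2.resize(c["img"][100:270,200:400,::-1],None,fx=3.5,fy=3.5,interpolation=cv2.INTER_CUBIC)]
cv2.imwrite("pics/p5.png",o[0])
E
```

```text
t 32.7 p [ 621.3 -101.   131.2] yaw -175.6 w 85.4 grip 0.0 F [ 1.8 -0.2 -0.4]
556.5,-419,120,152.5 slide [88.8, -312.2, 11.1] ang [0.0, 0.2, 31.9]
(array([ 0.55840761, -0.41836193, -0.48216728]), np.float64(0.0809136662795199))
(array([ 0.55785823, -0.41808022, -0.52327114]), np.float64(0.08057609964966916))
(array([ 0.55856539, -0.41917535, -0.49794572]), np.float64(0.07440592130892087))
```

View pics/p5.png

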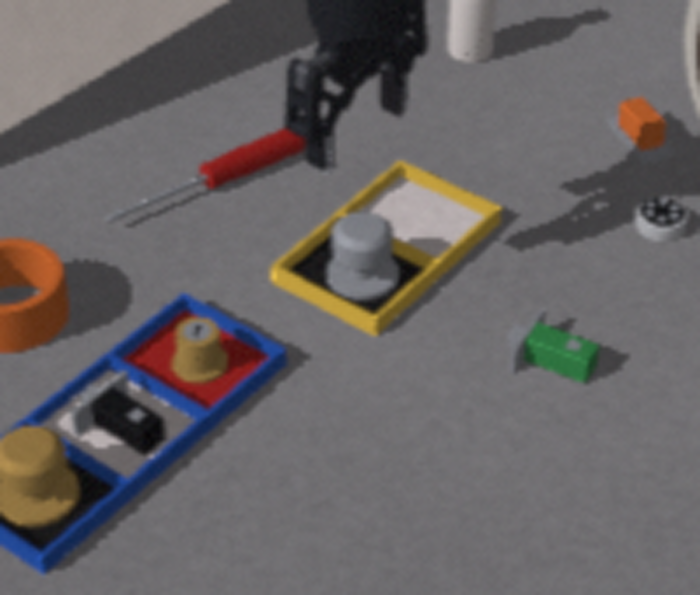

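Request:
send_rows(
  series=[
    {"slide":[8,-30,0],"angular":[0,0,3],"fingers":1},
    {"slide":[21,-74,0],"angular":[0,0,7],"fingers":1},
    {"slide":[34,-120,0],"angular":[0,0,12],"fingers":1},
    {"slide":[47,-166,0],"angular":[0,0,17],"fingers":1},
    {"slide":[60,-212,0],"angular":[0,0,22],"fingers":1},
    {"slide":[73,-258,3],"angular":[0,0,27],"fingers":1},
    {"slide":[84,-297,8],"angular":[0,0,31],"fingers":1},
    {"slide":[88.5,-312,11],"angular":[0,0,32.9],"fingers":1},
  ],
)

```text
t: 33.55
eef_pos: [0.5542, -0.4219, 0.1154]
orientation: [[-0.876, 0.483, -0.002], [0.483, 0.876, 0.001], [0.002, -0.0, -1.0]]
contact_force: [0.2, 0.3, 0.0]
width: 0.0854
grip_force: 0.0
```

Request:
send_rows(
  series=[
    {"slide":[0,0,10],"angular":[0,0,0],"fingers":1},
    {"slide":[0,0,25],"angular":[0,0,0],"fingers":1},
    {"slide":[0,0,40],"angular":[0,0,0],"fingers":1},
    {"slide":[0,0,52],"angular":[0,0,0],"fingers":1},
    {"slide":[0,0,60],"angular":[0,0,0],"fingers":1},
    {"slide":[0,0,60],"angular":[0,0,0],"fingers":1},
    {"slide":[0,0,60],"angular":[0,0,0],"fingers":1},
    {"slide":[0,0,60],"angular":[0,0,0],"fingers":1},
  ],
)

```text
t: 34.35
eef_pos: [0.5564, -0.4188, 0.0582]
orientation: [[-0.879, 0.478, 0.001], [0.478, 0.879, -0.001], [-0.001, -0.0, -1.0]]
contact_force: [-0.1, 0.1, -0.5]
width: 0.0857
grip_force: 0.0
```

```bash
python3 d.py 557,-418.8,8.5,151.5
```

```text
t 34.4 p [ 556.4 -418.8   58.2] yaw 151.5 w 85.7 grip 0.0 F [-0.1  0.1 -0.5]
557,-418.8,8.5,151.5 slide [-0.4, 0.3, 49.7] ang [-0.0, 0.1, -0.0]
```

Request:
send_rows(
  series=[
    {"slide":[-0.4,0.3,12],"angular":[0,0,0],"fingers":1},
    {"slide":[-0.4,0.3,26],"angular":[0,0,0],"fingers":1},
    {"slide":[-0.4,0.3,38],"angular":[0,0,0],"fingers":1},
    {"slide":[-0.4,0.3,46],"angular":[0,0,0],"fingers":1},
    {"slide":[-0.4,0.3,49.5],"angular":[0,0,0],"fingers":1},
    {"slide":[-0.4,0.3,49.5],"angular":[0,0,0],"fingers":0.5},
    {"slide":[-0.4,0.3,49.5],"angular":[0,0,0],"fingers":0},
    {"slide":[-0.4,0.3,49.5],"angular":[0,0,0],"fingers":-0.2},
  ],
)

```text
t: 35.15
eef_pos: [0.5568, -0.4188, 0.0085]
orientation: [[-0.878, 0.478, 0.001], [0.478, 0.878, -0.0], [-0.001, 0.0, -1.0]]
contact_force: [-0.3, -1.1, 1.0]
width: 0.0438
grip_force: 0.0
```

Request:
send_rows(
  series=[
    {"slide":[0,0,0],"angular":[0,0,0],"fingers":-0.4},
    {"slide":[0,0,0],"angular":[0,0,0],"fingers":-0.6},
    {"slide":[0,0,0],"angular":[0,0,0],"fingers":-0.9},
    {"slide":[0,0,0],"angular":[0,0,0],"fingers":-0.9},
    {"slide":[0,0,0],"angular":[0,0,0],"fingers":-0.9},
    {"slide":[0,0,0],"angular":[0,0,0],"fingers":-0.9},
    {"slide":[0,0,0],"angular":[0,0,0],"fingers":-0.9},
    {"slide":[0,0,0],"angular":[0,0,0],"fingers":-0.9},
  ],
)

```text
t: 35.95
eef_pos: [0.5568, -0.4188, 0.0085]
orientation: [[-0.878, 0.478, 0.001], [0.478, 0.878, -0.001], [-0.001, -0.0, -1.0]]
contact_force: [-0.7, 0.0, 6.0]
width: 0.0237
grip_force: 41.5
```

```bash
python3 d.py
```

```text
t 36.0 p [ 556.8 -418.8    8.5] yaw 151.5 w 23.7 grip 41.47640883922577 F [-0.7  0.   6. ]
```

Request:
send_rows(
  series=[
    {"slide":[0,0,-8],"angular":[0,0,0],"fingers":-0.9},
    {"slide":[0,0,-20],"angular":[0,0,0],"fingers":-0.9},
    {"slide":[0,0,-38],"angular":[0,0,0],"fingers":-0.9},
    {"slide":[0,0,-58],"angular":[0,0,0],"fingers":-0.9},
    {"slide":[0,0,-78],"angular":[0,0,0],"fingers":-0.9},
    {"slide":[0,0,-87],"angular":[0,0,0],"fingers":-0.9},
    {"slide":[0,0,-90],"angular":[0,0,0],"fingers":-0.9},
    {"slide":[0,0,-90],"angular":[0,0,0],"fingers":-0.9},
  ],
)

```text
t: 36.75
eef_pos: [0.5565, -0.4186, 0.0977]
orientation: [[-0.878, 0.478, 0.0], [0.478, 0.878, 0.0], [0.0, 0.0, -1.0]]
contact_force: [0.0, -0.4, -2.2]
width: 0.0231
grip_force: 40.7
```

```bash
python3 d.py 627.4,-188.4,98,184.4
```

```text
t 36.8 p [ 556.5 -418.6   97.7] yaw 151.5 w 23.1 grip 40.738381147384644 F [ 0.  -0.4 -2.2]
627.4,-188.4,98,184.4 slide [47.7, 236.1, -0.3] ang [0.0, 0.0, -32.9]
```

Request:
send_rows(
  series=[
    {"slide":[4,19,0],"angular":[0,0,-2.5],"fingers":-0.9},
    {"slide":[12,57,0],"angular":[0,0,-7.5],"fingers":-0.9},
    {"slide":[21,101,0],"angular":[0,0,-13.5],"fingers":-0.9},
    {"slide":[30,145,0],"angular":[0,0,-19.5],"fingers":-0.9},
    {"slide":[38,187,0],"angular":[0,0,-25.5],"fingers":-0.9},
    {"slide":[44,219,0],"angular":[0,0,-30.5],"fingers":-0.9},
    {"slide":[47.7,236,0],"angular":[0,0,-32.9],"fingers":-0.9},
    {"slide":[47.7,236,0],"angular":[0,0,-32.9],"fingers":-0.9},
  ],
)

```text
t: 37.55
eef_pos: [0.6276, -0.1857, 0.097]
orientation: [[-0.997, -0.08, -0.001], [-0.08, 0.997, 0.001], [0.001, 0.001, -1.0]]
contact_force: [-0.7, -1.0, -0.8]
width: 0.0229
grip_force: 40.7
```

Request:
send_rows(
  series=[
    {"slide":[0,0,10],"angular":[0,0,0],"fingers":-0.9},
    {"slide":[0,0,25],"angular":[0,0,0],"fingers":-0.9},
    {"slide":[0,0,40],"angular":[0,0,0],"fingers":-0.9},
    {"slide":[0,0,52],"angular":[0,0,0],"fingers":-0.9},
    {"slide":[0,0,57],"angular":[0,0,0],"fingers":-0.9},
    {"slide":[0,0,58],"angular":[0,0,0],"fingers":-0.9},
    {"slide":[0,0,58],"angular":[0,0,0],"fingers":-0.9},
    {"slide":[0,0,58],"angular":[0,0,0],"fingers":-0.9},
  ],
)

```text
t: 38.35
eef_pos: [0.6278, -0.1886, 0.0406]
orientation: [[-0.997, -0.076, 0.001], [-0.076, 0.997, -0.0], [-0.001, -0.0, -1.0]]
contact_force: [0.1, -0.5, -0.8]
width: 0.0234
grip_force: 40.7
```

```bash
python3 d.py 627.4,-188.4,12.3,184.4
```

```text
t 38.4 p [ 627.8 -188.6   40.6] yaw -175.7 w 23.4 grip 40.6996089220047 F [ 0.1 -0.5 -0.8]
627.4,-188.4,12.3,184.4 slide [0.4, 0.3, 28.3] ang [-0.0, 0.1, -0.1]
```

Request:
send_rows(
  series=[
    {"slide":[0.4,0.3,8],"angular":[0,0,0],"fingers":-0.9},
    {"slide":[0.4,0.3,16],"angular":[0,0,0],"fingers":-0.9},
    {"slide":[0.4,0.3,22],"angular":[0,0,0],"fingers":-0.9},
    {"slide":[0.4,0.3,25],"angular":[0,0,0],"fingers":-0.9},
    {"slide":[0.4,0.3,27],"angular":[0,0,0],"fingers":-0.9},
    {"slide":[0.4,0.3,28.2],"angular":[0,0,0],"fingers":-0.9},
    {"slide":[0.4,0.3,28.5],"angular":[0,0,0],"fingers":-0.9},
    {"slide":[0.4,0.3,28.5],"angular":[0,0,0],"fingers":-0.9},
  ],
)

```text
t: 39.15
eef_pos: [0.6269, -0.1882, 0.0125]
orientation: [[-0.997, -0.076, 0.001], [-0.076, 0.997, 0.0], [-0.001, 0.0, -1.0]]
contact_force: [-4.2, 0.9, 6.6]
width: 0.0233
grip_force: 41.7
```

```bash
python3 d.py
```

```text
t 39.1 p [ 626.9 -188.2   12.5] yaw -175.6 w 23.3 grip 41.739097237586975 F [-4.2  0.9  6.6]
```

Floor contact felt; release and rise, then swing clear for a check.

Request:
send_rows(
  series=[
    {"slide":[0,0,0],"angular":[0,0,0],"fingers":-0.4},
    {"slide":[0,0,0],"angular":[0,0,0],"fingers":-0.1},
    {"slide":[0,0,0],"angular":[0,0,0],"fingers":-0.05},
    {"slide":[0,0,0],"angular":[0,0,0],"fingers":-0.05},
    {"slide":[0,0,-5],"angular":[0,0,0],"fingers":-0.05},
    {"slide":[0,0,-20],"angular":[0,0,0],"fingers":-0.05},
    {"slide":[0,0,-45],"angular":[0,0,0],"fingers":-0.05},
    {"slide":[0,0,-75],"angular":[0,0,0],"fingers":0.3},
  ],
)

```text
t: 39.95
eef_pos: [0.6266, -0.1881, 0.0876]
orientation: [[-0.997, -0.076, -0.001], [-0.076, 0.997, 0.0], [0.001, 0.0, -1.0]]
contact_force: [-0.2, -0.0, 0.4]
width: 0.0539
grip_force: 0.0
```

Request:
send_rows(
  series=[
    {"slide":[15,-20,-30],"angular":[0,0,0],"fingers":0.5},
    {"slide":[45,-50,-50],"angular":[0,0,0],"fingers":0.5},
    {"slide":[80,-80,-60],"angular":[0,0,0],"fingers":0.5},
    {"slide":[115,-110,-60],"angular":[0,0,0],"fingers":0.5},
    {"slide":[145,-140,-60],"angular":[0,0,0],"fingers":0.5},
    {"slide":[165,-160,-60],"angular":[0,0,0],"fingers":0.5},
    {"slide":[175,-170,-60],"angular":[0,0,0],"fingers":0.5},
    {"slide":[175,-170,-60],"angular":[0,0,0],"fingers":0.5},
  ],
)

```text
t: 40.75
eef_pos: [0.4646, -0.3722, 0.1474]
orientation: [[-0.997, -0.074, 0.001], [-0.074, 0.997, -0.001], [-0.001, -0.001, -1.0]]
contact_force: [0.9, 0.7, -0.3]
width: 0.0637
grip_force: 0.0
```

```bash
python3 d.py; python3 - <<'E'
from plant import optics
import cv2,numpy as np
o=[]
for n,(x,y) in dict(top=(170,120),side=(170,110)).items():
    c=optics.camera(n);o.append(cv2.resize(c["img"][y:y+150,x:x+260,::-1],None,fx=3,fy=2,interpolation=cv2.INTER_CUBIC) if 0 else cv2.resize(c["img"][y:y+(110 if n=="top" else 150),x:x+260,::-1],None,fx=2.3,fy=2.3,interpolation=cv2.INTER_CUBIC))
cv2.imwrite("pics/p6.png",np.vstack(o))
E
```

```text
t 40.8 p [ 464.6 -372.2  147.4] yaw -175.8 w 63.7 grip 0.0 F [ 0.9  0.7 -0.3]
```

View pics/p6.png

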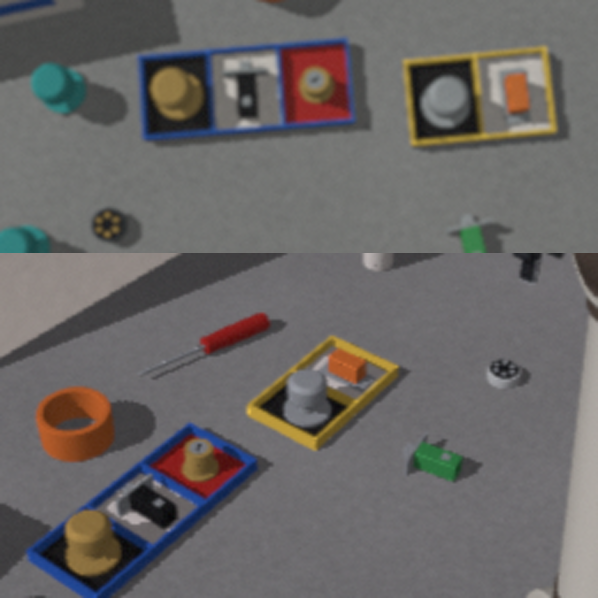

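Both cameras show all five parts flat and upright in the right compartments. The green latch and the turquoise knobs in view have not moved, so I'm handing in.

```bash
python3 -c "
from plant import order
print(order.sign_off())"
```

```text
the job is handed in; nothing more can be done
None
```

Both kits are made up and handed in at about 41 s of the 141 s limit, in the order asked; the last pictures showed all five parts flat in their compartments, and I never touched the black knob or green latch.

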